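Unload the bayonet-lidded dry keeper onto domed drying rests

ROBOT

A 7-joint arm with a two-finger parallel gripper is mounted at the origin on a cart in front of the work surface, level with it; the furniture and walls round the work are solid. World frame = base frame: x ahead of the robot, y to its left, z up, the work surface at z = 0. Lengths are in m, angles in rad, forces in N, time in s.
With the tool pointing down it reaches from about 0.4 to 0.875 m from the base axis. Payload 19.3 kg.
Tool frame: the origin (TCP) lies midway between the tips of the shut fingers; the grasp point (between the pads) lies 19 mm behind it; z points along the fingers, y is the line along which they close (so a half turn about z gives the same grasp; the last joint's range is limited). The gripper opens to 85 mm and grips with 20 to 120 N. Pads are 22 mm wide; open, the fingers measure 114 mm over their backs; the gripper's body (76 mm by 85 mm) begins 54 mm behind the grasp point. The pads swing forward as they close: fully open they stand 13 mm farther back than shut.
Start: joints at [-1.379, 0.521, -0.036, 1.599, 0.021, 1.021, -0.113], TCP at [0.162, 0.604, 0.231] pointing down, gripper open.
Joint ranges: [-2.91, 2.91], [-0.3, 2.13], [-1.5, 1.42], [0.17, 2.43], [-1.26, 4.41], [0.16, 1.93], [-2.52, 2.52]. Speed limits (rad/s): [1.89, 1.89, 2.39, 2.39, 3.01, 3.01, 3.01].

INTERFACE

Orientations are given as [roll, pitch, yaw] about the fixed x, y, z axes, in that order (R = Rz(yaw) Ry(pitch) Rx(roll)).
In Python, from workcell import * gives the robot as it stands. The module is installed in compiled form; this text tells all that it offers.
- The arm moves only by the tool play_rows, never from a script. Its argument "deltas" is a list of rows, each a list of 7 numbers: the shift along the tool's x, y, z in units of 500 mm (1.0 is 500 mm), then the turn, a rotation vector about the tool's x, y, z in units of 120 degrees (1.0 is 120 degrees), then the closure, from 0 (fully open) to 1 (shut). A call has 1 to 10 rows; each row is the pose to reach, as a shift and turn from the pose commanded when the call began, along the tool's axes at that moment; what a row does not reach only later rows make up. A row lasts 1/10 s, in which the tool goes at most 50 mm and 8.59 degrees, less where a joint would pass 70% of its speed; a pose out of reach is approached as far as the arm can. A call with a number of a shift or a turn outside -1 to 1 is refused whole. A call with a gripper value outside its range is refused whole. The fingers move at their own pace and stop on an object; "newtons" is the grip in N (left out, the last holds). Time passes only in rows, so rows that repeat a pose let the fingers close. It gives the time, the measured TCP pose, the force, the opening and the grip force at its end, in the units of the state.
- observe(): the state, without advancing time (a new reading comes with each control period).
- grab_frame(name): name is "scene" or "top" or "wrist"; returns the picture (420x560x3 uint8, red, green, blue); there is no depth.
- get_calibration(name): a dict with "fovy" (degrees; the focal length in pixels is half the picture's height over the tangent of half this angle, whatever the lens; pixels are square), "cx", "cy" (the principal point, pixels), "xyz" and "rotation" of the camera in the world. Camera axes: x right, y down, z forward; pixel columns grow to the right and rows downward; lengths in m; the calibration is good to about 2 mm. A picture is of the moment at which its call begins: read the wrist's pose just before it. get_calibration takes no time and is no camera call; for the wrist camera it gives the pose at the moment of the call.
- job_done(): hands the job in; it is judged then, once.
The state is a dict: "clock": time; "qpos": joint angles; "qd": joint speeds; "joint_efforts": joint torques, N m; "position": TCP position; "tool_rot": TCP orientation; "force": force on the tool from outside, world axes, zero at the start; "moment": the same for the moment, N m; "grip_width": finger opening in m; "finger_force": force on a finger pad.
Only numpy, scipy, OpenCV 4.12 (cv2) and the standard library are available. Lean on these libraries where they do the work, as an engineer would, in place of code of your own. Each camera call takes 0.05 s, during which the arm holds its last target. There are 200 camera calls.

TASK

Open the steel dry keeper by turning its lid counter-clockwise past the sprung catches and lifting it off, take out every soap that is in it and balance each one, right way up and centred, on a free domed rest of the drying board, leaving the soap that is already drying there alone. Then close the keeper again to keep the damp out: seat the lid on the drum and turn it clockwise past the catches until it is locked fully home. Leave everything else on the bench where it is.

Things in the scene. Friction and masses are not known exactly. Their poses are not given: they have to be found in the camera images.
- keeper: dry keeper: round steel drum fixed to the table, closed by a bayonet lid. Outside diameter 216 mm, inner clear diameter 202 mm, rim 55 mm above the table, floor 5 mm. Origin: centre of its underside on the table. Two brackets outside the wall, at +x and -x of its own frame, hold the lid down by its lugs
- keeper_bracket (a point): underside of the roof of the keeper's +x bracket, 65 mm above the table (the -x bracket is alike, half a turn round). Each bracket reaches to 133 mm from the drum's axis and 71 mm above the table; its roof, 30 mm long, hooks over a lug of the lid; an end stop closes its clockwise side; the counter-clockwise side is open but for the sprung roller
- keeper_roller (a point): middle of the sprung white roller on the counter-clockwise side of the +x bracket (the other bracket has one too): radius 8 mm, upright, standing 2 mm into the path of the lug, which pushes it outward with 3 to 4 N. Roller and housing reach to 147 mm from the drum's axis and 72 mm above the table
- lid: white lid, disc of 215 mm diameter and 8 mm thick, two lugs at its own +x and -x, below it a 195 mm spigot 8 mm deep (2 to 3 mm play inside the drum), on top a black bar knob; 0.22 to 0.37 kg. Origin: centre of the spigot's underside: 47 mm above the table when seated, 0 when the lid lies on the table; z up. Starts locked, its x axis along the keeper's x axis
- lid_lug (a point): outer end of the lid's +x lug, 124 mm from the lid's axis (the -x lug is alike: half a turn makes no difference); lugs 26 mm wide, 8 mm thick, 2 mm play under the bracket roofs. Turned counter-clockwise from above, the lugs push past the rollers (0.3 to 0.5 N m) at 0.05 to 0.28 rad; from 0.4 rad the lid lifts straight up
- lid_knob (a point): centre of the lid's black bar knob, 42 mm above the lid's origin (26 mm above its top face): bar 74 mm long along the lid's x axis, 22 mm wide (grip it across the width), its top 18 mm above this point. To lock: seat the lid with its lugs 0.5 to 1 rad counter-clockwise of the brackets, then turn it clockwise past the rollers to the end stops
- drying_board: wooden drying board, 215 x 215 mm, top face 14 mm above the table, fixed to the table, with four domed wooden rests in a square, 106 mm apart: 68 mm across, the top of the dome 36 mm above the table, curved with a radius of 75 mm. Origin: middle of its underside
- rows_edge (a point): foot of the nearest soap (74 mm across, 35 mm tall) of the fixed rows of finished soaps at the left of the table; the next one stands 80 mm to the left of it. Beyond y = 0.36 m the left of the table is taken up by soaps, an open dye box and a soap cutter; in front of the rows the table is free, room enough for the lid
- dome0 (a point): highest point of the drying board's domed rest 0
- dome1 (a point): highest point of the drying board's domed rest 1
- dome2 (a point): highest point of the drying board's domed rest 2
- dome3 (a point): highest point of the drying board's domed rest 3
- soap_rose_03: grey rose-shaped soap, 68 x 68 x 34 mm, 0.07 to 0.11 kg, round, so it can be gripped across any diameter, widest 15 mm above its flat underside (63 mm across); stands on the floor of the keeper at the start, if it is there at all (two or three of these soaps are). Origin: centre of its flat underside, z up out of its patterned face.
- soap_rose_04: dark rose-shaped soap, 69 x 69 x 34 mm, 0.07 to 0.11 kg, round, so it can be gripped across any diameter, widest 15 mm above its flat underside (63 mm across); stands on the floor of the keeper at the start, if it is there at all (two or three of these soaps are). Origin: centre of its flat underside, z up out of its patterned face.
- soap_rose_01: dark rose-shaped soap, 69 x 69 x 34 mm, 0.07 to 0.11 kg, round, so it can be gripped across any diameter, widest 15 mm above its flat underside (63 mm across); stands on the floor of the keeper at the start, if it is there at all (two or three of these soaps are). Origin: centre of its flat underside, z up out of its patterned face.
- drying_rose_25: grey rose-shaped soap, 69 x 69 x 34 mm, already balanced on domed rest 0 if it is there at all (just one of these four is); to be left alone. Origin: centre of its flat underside, z up out of its patterned face.
- drying_flute_05: fluted heart-shaped soap, 57 x 65 x 37 mm, already balanced on domed rest 1 if it is there at all (just one of these four is); to be left alone. Origin: centre of its flat underside, z up out of its patterned face.
- drying_cloud_07: cloud-shaped soap, 69 x 68 x 35 mm, already balanced on domed rest 2 if it is there at all (just one of these four is); to be left alone. Origin: centre of its flat underside, z up out of its patterned face.
- drying_rose_28: grey rose-shaped soap, 69 x 68 x 34 mm, already balanced on domed rest 3 if it is there at all (just one of these four is); to be left alone. Origin: centre of its flat underside, z up out of its patterned face.
- dial_timer: round dial timer, 61 mm across, 42 mm tall; bystander, to be left where it is. Origin: centre of its underside
- masking_tape: roll of paper tape, 82 mm across, 24 mm tall; bystander, to be left where it is. Origin: centre of its underside
- bench_scraper: bench scraper lying flat, 82 x 115 x 16 mm; bystander, to be left where it is. Origin: centre of its underside
- soap_dahlia_24: dahlia-shaped soap on the bench, 75 x 75 x 35 mm; bystander, to be left where it is. Origin: centre of its underside
- soap_flute_23: fluted heart-shaped soap on the bench, 57 x 66 x 37 mm; bystander, to be left where it is. Origin: centre of its underside

How it is judged:
On the way, in this order (a step that is already met when the one before it is completed fails the run):
1. the lid is unlocked and lifted clear of the drum ((z of lid in the frame of keeper above 0.085 m or horizontal distance between lid and keeper above 0.15 m)), for 0.2 s.
2. every soap from the keeper is balanced on a domed rest of its own (((horizontal distance between soap_rose_03 and dome0 below 0.018 m and z of soap_rose_03 in the frame of dome0 between -0.006 and 0.008 m) or (horizontal distance between soap_rose_03 and dome1 below 0.018 m and z of soap_rose_03 in the frame of dome1 between -0.006 and 0.008 m) or (horizontal distance between soap_rose_03 and dome2 below 0.018 m and z of soap_rose_03 in the frame of dome2 between -0.006 and 0.008 m) or (horizontal distance between soap_rose_03 and dome3 below 0.018 m and z of soap_rose_03 in the frame of dome3 between -0.006 and 0.008 m)) and angle between each of soap_rose_03, soap_rose_04, soap_rose_01's own z axis and vertical below 0.25 rad and ((horizontal distance between soap_rose_04 and dome0 below 0.018 m and z of soap_rose_04 in the frame of dome0 between -0.006 and 0.008 m) or (horizontal distance between soap_rose_04 and dome1 below 0.018 m and z of soap_rose_04 in the frame of dome1 between -0.006 and 0.008 m) or (horizontal distance between soap_rose_04 and dome2 below 0.018 m and z of soap_rose_04 in the frame of dome2 between -0.006 and 0.008 m) or (horizontal distance between soap_rose_04 and dome3 below 0.018 m and z of soap_rose_04 in the frame of dome3 between -0.006 and 0.008 m)) and ((horizontal distance between soap_rose_01 and dome0 below 0.018 m and z of soap_rose_01 in the frame of dome0 between -0.006 and 0.008 m) or (horizontal distance between soap_rose_01 and dome1 below 0.018 m and z of soap_rose_01 in the frame of dome1 between -0.006 and 0.008 m) or (horizontal distance between soap_rose_01 and dome2 below 0.018 m and z of soap_rose_01 in the frame of dome2 between -0.006 and 0.008 m) or (horizontal distance between soap_rose_01 and dome3 below 0.018 m and z of soap_rose_01 in the frame of dome3 between -0.006 and 0.008 m))), for 0.2 s.
3. the lid is seated on the drum and locked home (horizontal distance between lid and keeper below 0.007 m and z of lid in the frame of keeper between 0.04 and 0.052 m and angle between lid's own z axis and vertical below 0.03 rad and angle between the x axis of lid and the x axis of keeper, either way round below 0.09 rad), for 0.2 s.
At the end, for the whole second after the job is handed in: each soap from the keeper rests released and still on a dome: within 18 mm of its top sideways, 8 mm in height, tilt under 0.25 rad; the lid is seated (within 7 mm, level) and locked (within 0.09 rad of the brackets); the soap already drying moved under 20 mm, bystanders under 40 mm (all of step 2 and all of step 3 and linear speed of each of lid, soap_rose_03, soap_rose_04, soap_rose_01 below 0.02 m/s and contact force between each of soap_rose_03, soap_rose_04, soap_rose_01 and the fingers below 0.1 N and distance of each of drying_rose_25, drying_flute_05, drying_cloud_07, drying_rose_28 from where it was at the start of the episode below 0.02 m and angle between each of drying_rose_25, drying_flute_05, drying_cloud_07, drying_rose_28's own z axis and vertical below 0.25 rad and distance of each of dial_timer, masking_tape, bench_scraper, soap_dahlia_24, soap_flute_23 from where it was at the start of the episode below 0.04 m); the robot touches nothing.
Of soap_rose_03, soap_rose_04, soap_rose_01 only 2 to 3 are there at a start; the rules pass over those that are not, and their reading is None.
Of drying_rose_25, drying_flute_05, drying_cloud_07, drying_rose_28 only 1 to 1 are there at a start; the rules pass over those that are not, and their reading is None.
At some moment in a run one of lid may be knocked a few centimetres aside while the robot is not near it.
Once in a run the grip may slacken for a moment while it holds something.
It also fails if it takes over 210 s, if anything falls off the work surface, if the arm or the gripper's body presses on something with over 40 N, if the wrist force passes 120 N, or if a joint passes its speed limit or range.

## Working session

There is one attempt and no reset: what is moved stays moved. The work goes in short steps, Python scripts to look and compute and a tool call to move; the robot and the scene stay as the last step left them, time stands still between calls to the robot, and variables do not carry over. Pictures are saved under pics/ and viewed, at most 14 in all, crops included, and the job is handed in when it is done.

Besides the shell and the picture viewer there is one more tool, called after "Call:" in YAML: its name, and indented under it one key for each argument. play_rows: Moves the arm, as the interface text tells. Its arguments: {"type":"object","properties":{"deltas":{"type":"array"},"newtons":{"type":"number"}},"required":["deltas"]}

```bash
mkdir -p pics; cat > h.py <<'E'
from workcell import *
import numpy as np, cv2
from scipy.spatial.transform import Rotation as R
def save(n,f): 
    c=get_calibration(n); im=grab_frame(n); cv2.imwrite('pics/'+f,im[:,:,::-1]); return im,c
def ray(c,u,v):
    f=210/np.tan(np.radians(c['fovy'])/2)
    M=np.array(c['rotation']); M=M if M.shape==(3,3) else R.from_euler('xyz',M).as_matrix()
    return np.array(c['xyz']),M@np.array([(u-c['cx'])/f,(v-c['cy'])/f,1])
def pt(c,u,v,z):
    o,d=ray(c,u,v); return (o+d*(z-o[2])/d[2]).round(4)
def proj(c,p):
    f=210/np.tan(np.radians(c['fovy'])/2)
    M=np.array(c['rotation']); M=M if M.shape==(3,3) else R.from_euler('xyz',M).as_matrix()
    q=M.T@(np.array(p)-np.array(c['xyz'])); return np.array([c['cx']+f*q[0]/q[2],c['cy']+f*q[1]/q[2]]).round(1)
def plan(p,yaw,s=None):
    "rows' shift/turn in tool units for TCP target p with tool down and yaw"
    s=s or observe(); Rt=R.from_euler('xyz',s['tool_rot'])
    t=R.from_euler('xyz',[np.pi,0,yaw])
    d=Rt.inv().apply(np.array(p)-s['position'])/0.5
    r=(Rt.inv()*t).as_rotvec()/np.radians(120)
    return d.round(4),r.round(4)
E
python3 - <<'E'
from h import *
print(observe())
for n in ('top','scene','wrist'):
    im,c=save(n,n+'0.png'); print(n,c)
E
```

```text
{'clock': 0.0, 'qpos': array([-1.37917006,  0.52202478, -0.03630452,  1.59997483,  0.0212126 ,
        1.02112631, -0.1128354 ]), 'qd': array([ 5.33838859e-04, -3.57017298e-04, -1.07344089e-05,  7.25331667e-04,
       -2.82815257e-03,  1.35759817e-03, -8.91946700e-04]), 'joint_efforts': array([ 1.99952134e-03, -9.27110910e+01,  1.98083192e+00, -3.69941890e+01,
        1.78821216e-02,  8.29583500e-03,  3.96878204e-05]), 'position': array([0.16174419, 0.60336538, 0.23073117]), 'tool_rot': array([-3.14044936e+00,  1.04441439e-04,  2.87970722e+00]), 'force': array([ 0.25187884, -0.46355423, -0.16663209]), 'moment': array([ 0.02098636,  0.01314899, -0.0223756 ]), 'finger_force': 0.0, 'grip_width': 0.08547698153967455}
top {'fovy': 48.56093133619888, 'cx': 287.3699828733517, 'cy': 212.469131093269, 'xyz': array([ 0.35958382, -0.05538167,  1.38663683]), 'rotation': array([-2.97039608,  0.0158136 , -1.59464936])}
scene {'fovy': 47.569054417740354, 'cx': 276.48520847322453, 'cy': 213.66535803093532, 'xyz': array([-0.07963261, -0.71856936,  0.738061  ]), 'rotation': array([-2.18694672,  0.01271305, -0.7769086 ])}
wrist {'fovy': 67.14368722655436, 'cx': 277.49421428881544, 'cy': 209.1431988509817, 'xyz': array([0.09034113, 0.62293951, 0.37324324]), 'rotation': array([2.85049470e+00, 1.45896544e-03, 1.30928410e+00])}
```

View pics/top0.png

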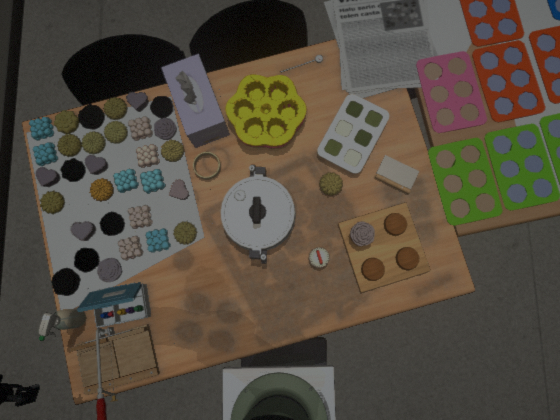

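View pics/scene0.png

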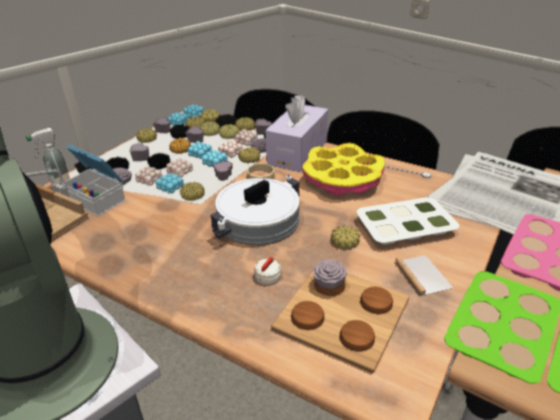

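The top view shows the keeper at (257,212), with the knob bar roughly vertical, brackets at about (253,168) and (263,257), and the board at (384,248). One drying soap (flute-like) sits at (361,234), and the free domes are at (396,223), (407,258) and (372,269). I'll zoom in for measurement.

```bash
python3 - <<'E'
from h import *
im=cv2.imread('pics/top0.png'); c=get_calibration('top'); s=get_calibration('scene')
a=cv2.resize(im[160:265,205:310],None,fx=5.5,fy=5.5,interpolation=cv2.INTER_CUBIC)
cv2.imwrite('pics/crop0.png',a)
print('tcp px',proj(c,observe()['position']), 'base',proj(c,[0,0,0]))
print('lid top',pt(c,257.5,212.5,.063),'knob',pt(c,257,210,.107))
for n,u,v in(('d',396,223),('d',407,258),('d',372,269)): print(n,pt(c,u,v,.036))
print('soap',pt(c,361,232,.07))
print('edge rows', [pt(c,u,v,.0) for u,v in((185,233),(110,268),(157,240))])
hsv=cv2.cvtColor(im,cv2.COLOR_BGR2HSV)
# dome segmentation
roi=im[190:300,335:435].astype(int); m=((roi[:,:,2]<150)&(roi[:,:,2]-roi[:,:,0]>50)).astype(np.uint8)
n,l,st,ce=cv2.connectedComponentsWithStats(m)
for i in range(1,n):
    if st[i,4]>150: print(st[i],ce[i]+[335,190], pt(c,*(ce[i]+[335,190]),.029))
# board corners
for u,v in((339,215),(413,205),(428,272),(356,290)): print('corner',pt(c,u,v,.014))
E
```

```text
tcp px [ 21.4 383.6] base [278.5 423.5]
lid top [0.5911 0.0464 0.063 ] knob [0.5905 0.0443 0.107 ]
d [ 0.5539 -0.3562  0.036 ]
d [ 0.4512 -0.3814  0.036 ]
d [ 0.4221 -0.279   0.036 ]
soap [ 0.5258 -0.2479  0.07  ]
edge rows [array([0.5453, 0.2705, 0.    ]), array([0.446 , 0.4933, 0.    ]), array([0.5263, 0.3546, 0.    ])]
[   4    0   96  110 5664] [387.75317797 248.94738701] [ 0.4793 -0.329   0.029 ]
corner [ 0.5856 -0.1932  0.014 ]
corner [ 0.61   -0.4152  0.014 ]
corner [ 0.4105 -0.4449  0.014 ]
corner [ 0.3638 -0.233   0.014 ]
```

View pics/crop0.png

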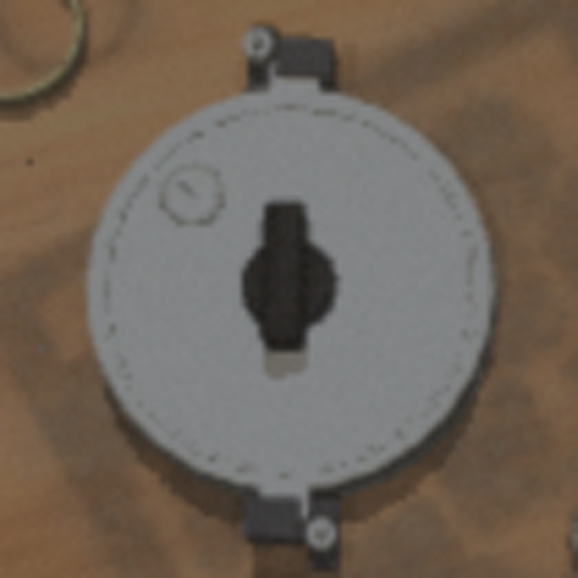

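```bash
python3 - <<'E'
from h import *
c=get_calibration('top')
P=lambda x,y,z: pt(c,205+x/5.5,160+y/5.5,z)
print('disc',P(290,291,.063),'knob',P(285.5,277,.125))
a,b=P(285.5,203,.125),P(285.5,350,.125); print(a,b,np.arctan2(*(a-b)[1::-1]))
a,b=P(298,82,.063),P(284,500,.063); print(a,b,(a+b)/2,np.arctan2(*(a-b)[1::-1]))
print(plan([.4,.33,.33],2.3))
E
```

```text
disc [0.5899 0.0457 0.063 ] knob [0.5863 0.0431 0.125 ]
[0.6241 0.0427 0.125 ] [0.5493 0.0436 0.125 ] -0.012031504979241717
[0.7027 0.04   0.063 ] [0.4801 0.0503 0.063 ] [0.5914  0.04515 0.063  ] -0.04623835820185116
(array([-0.6019, -0.4051, -0.1979]), array([-4.000e-04,  2.000e-04,  2.768e-01]))
```

Call:
play_rows:
  deltas:
    - [-0.1,-0.065,-0.15,0,0,0.05,0]
    - [-0.2,-0.13,-0.2,0,0,0.1,0]
    - [-0.3,-0.2,-0.2,0,0,0.15,0]
    - [-0.4,-0.27,-0.2,0,0,0.2,0]
    - [-0.5,-0.34,-0.2,0,0,0.25,0]
    - [-0.6,-0.4,-0.2,0,0,0.28,0]
    - [-0.6,-0.4,-0.2,0,0,0.28,0]
    - [-0.6,-0.4,-0.2,0,0,0.28,0]

```text
clock: 0.95
position: [0.4012, 0.3305, 0.3316]
tool_rot: [3.141, 0.0, 2.292]
force: [1.3, 0.6, -0.1]
grip_width: 0.0855
finger_force: 0.0
```

```bash
python3 - <<'E'
from h import *
o=observe();print(o['position'],o['tool_rot'],o['qpos'])
print(plan([.57,.046,.32],3.12),plan([.57,.046,.32],-.02))
E
```

```text
[0.40120934 0.33047082 0.33158878] [3.14133016e+00 2.26318048e-04 2.29200138e+00] [-0.98022358  0.25654978  0.22146084  1.75080774 -0.06109804  1.14069445
 -0.01909429]
(array([-0.6502, -0.1221,  0.0233]), array([ 1.000e-04,  2.000e-04, -3.953e-01])) (array([-0.6502, -0.1221,  0.0233]), array([ 2.0000e-04, -1.0000e-04,  1.1039e+00]))
```

Call:
play_rows:
  deltas:
    - [-0.1,-0.02,0,0,0,0.07,0]
    - [-0.2,-0.04,0,0,0,0.14,0]
    - [-0.3,-0.06,0,0,0,0.21,0]
    - [-0.4,-0.08,0,0,0,0.28,0]
    - [-0.5,-0.1,0,0,0,0.35,0]
    - [-0.6,-0.12,0.02,0,0,0.42,0]
    - [-0.65,-0.122,0.023,0,0,0.49,0]
    - [-0.65,-0.122,0.023,0,0,0.56,0]
    - [-0.65,-0.122,0.023,0,0,0.63,0]
    - [-0.65,-0.122,0.023,0,0,0.7,0]

```text
clock: 1.95
position: [0.5689, 0.0484, 0.3195]
tool_rot: [-3.141, 0.0, 0.821]
force: [-0.2, -0.0, -0.4]
grip_width: 0.0852
finger_force: 0.0
```

Call:
play_rows:
  deltas:
    - [0,0,0,0,0,0.07,0]
    - [0,0,0,0,0,0.14,0]
    - [0,0,0,0,0,0.21,0]
    - [0,0,0,0,0,0.28,0]
    - [0,0,0,0,0,0.35,0]
    - [0,0,0,0,0,0.4,0]
    - [0,0,0,0,0,0.4,0]
    - [0,0,0,0,0,0.4,0]

```text
clock: 2.75
position: [0.5689, 0.0488, 0.3196]
tool_rot: [3.141, 0.0, -0.007]
force: [-0.5, -0.3, -0.6]
grip_width: 0.0857
finger_force: 0.0
```

```bash
python3 - <<'E'
from h import *
o=observe();print(o['position'],o['tool_rot'],o['qpos'])
im,c=save('wrist','w1.png'); print(c)
E
```

```text
[0.56887449 0.04883073 0.31964267] [ 3.14133963e+00  3.08245258e-04 -6.96154667e-03] [-0.77945091  0.47200795  0.86688589  1.6624843  -0.38280188  1.18711294
 -1.39814819]
{'fovy': 67.14368722655436, 'cx': 277.49421428881544, 'cy': 209.1431988509817, 'xyz': array([0.64119421, 0.04885342, 0.46207444]), 'rotation': array([ 2.84988091e+00, -6.51550566e-04, -1.57740061e+00])}
```

View pics/w1.png

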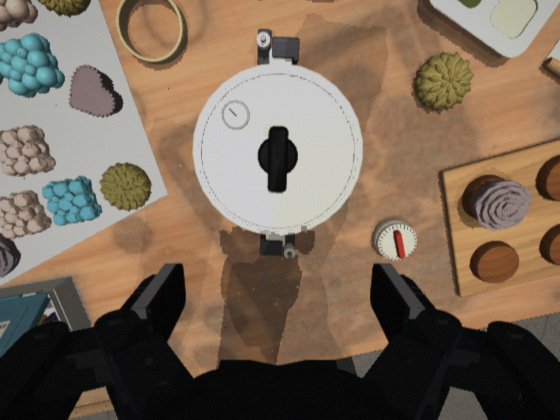

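The wrist view shows the lid disc centred near (278,150), the knob bar vertical through about (278,158), and the brackets at (285,48) and (272,244), with rollers at (264,40) and (289,252). Next I'll fit the disc and bar numerically.

```bash
cat >> h.py <<'E'
def disc(im,c,z,rng,box=None,thr=120):
    "fit white lid disc edge (world circle) at height z by mask contour"
    g=im.min(axis=2).astype(np.uint8); m=(g>thr).astype(np.uint8)
    if box: k=np.zeros_like(m); k[box[1]:box[3],box[0]:box[2]]=1; m*=k
    m=cv2.morphologyEx(m,cv2.MORPH_OPEN,np.ones((25,25)))
    cs,_=cv2.findContours(m,cv2.RETR_EXTERNAL,cv2.CHAIN_APPROX_NONE); k=max(cs,key=cv2.contourArea)[:,0]
    h=cv2.convexHull(k)[:,0]
    p=np.array([pt(c,u,v,z)[:2] for u,v in k])
    x=np.linalg.lstsq(np.c_[2*p,np.ones(len(p))],(p**2).sum(1),rcond=None)[0]
    for _ in range(5):
        r=np.sqrt(x[2]+x[0]**2+x[1]**2); e=abs(np.hypot(*(p-x[:2]).T)-r); q=p[e<max(.002,np.median(e)*1.5)]
        x=np.linalg.lstsq(np.c_[2*q,np.ones(len(q))],(q**2).sum(1),rcond=None)[0]
    return x[:2].round(4),r.round(4)
def knob(im,c,z,box,thr=45):
    "dark bar+hub top: min area rect centre and axis from moments"
    m=np.zeros(im.shape[:2],np.uint8); b=box; m[b[1]:b[3],b[0]:b[2]]=(im.max(axis=2)[b[1]:b[3],b[0]:b[2]]<thr)
    n,l,s,ce=cv2.connectedComponentsWithStats(m); i=1+np.argmax(s[1:,4])
    k=np.argwhere(l==i)[:,::-1].astype(np.float32)
    p=np.array([pt(c,u,v,z)[:2] for u,v in k],np.float32); d=p-p.mean(0)
    w,V=np.linalg.eigh(d.T@d); a=V[:,1]*np.sign(V[0,1]); t=d@a
    return p.mean(0),(p.mean(0)+a*(t.max()+t.min())/2).round(4),float(np.arctan2(a[1],a[0]).round(4)),float(t.max()-t.min())
E
python3 - <<'E'
from h import *
im=cv2.imread('pics/w1.png')[:,:,::-1]
c=get_calibration('wrist')
print(disc(im,c,.063,None,(185,55,375,245)))
print(knob(im,c,.12,(240,100,320,215)))
a,b=pt(c,264,40,.072),pt(c,289,252,.072);print('rollers',a,b,(a+b)/2,np.arctan2(*(a-b)[1::-1]))
t=get_calibration('top'); imt=cv2.imread('pics/top0.png')[:,:,::-1]
print(disc(imt,t,.063,None,(215,170,300,255),90))
E
```

```text
(array([0.592 , 0.0493]), np.float64(0.1059))
(array([0.59612966, 0.04908084], dtype=float32), array([0.594 , 0.0492], dtype=float32), -0.034299999475479126, 0.06903058290481567)
rollers [0.7201 0.063  0.072 ] [0.4639 0.0343 0.072 ] [0.592   0.04865 0.072  ] 0.11155677115614748
(array([ 0.5926, -0.0144]), np.float64(0.0516))
```

```bash
python3 - <<'E'
from h import *
print(plan([.592,.0487,.072],-.034))
E
```

```text
(array([ 4.640e-02, -1.000e-04,  4.954e-01]), array([0.    , 0.0001, 0.0128]))
```

Call:
play_rows:
  deltas:
    - [0.046,0,0.1,0,0,0.013,0]
    - [0.046,0,0.2,0,0,0.013,0]
    - [0.046,0,0.3,0,0,0.013,0]
    - [0.046,0,0.4,0,0,0.013,0]
    - [0.046,0,0.45,0,0,0.013,0]
    - [0.046,0,0.48,0,0,0.013,0]
    - [0.046,0,0.495,0,0,0.013,0]
    - [0.046,0,0.495,0,0,0.013,0]
    - [0.046,0,0.495,0,0,0.013,0.4]
    - [0.046,0,0.495,0,0,0.013,0.6]
  newtons: 60

```text
clock: 3.8
position: [0.5927, 0.0487, 0.0737]
tool_rot: [-3.141, -0.002, -0.037]
force: [0.8, -0.2, 0.3]
grip_width: 0.0588
finger_force: 0.0
```

Call:
play_rows:
  deltas:
    - [0,0,0,0,0,0,0.8]
    - [0,0,0,0,0,0,1]
    - [0,0,0,0,0,0,1]
    - [0,0,0,0,0,0,1]
    - [0,0,0,0,0,0,1]
    - [0,0,0,0,0,0,1]
    - [0,0,0,0,0,0,1]
  newtons: 60

```text
clock: 4.5
position: [0.5921, 0.0486, 0.0729]
tool_rot: [-3.141, -0.0, -0.037]
force: [-2.3, 1.4, 8.3]
grip_width: 0.0213
finger_force: 59.3
```

Call:
play_rows:
  deltas:
    - [0,0,0,0,0,-0.03,1]
    - [0,0,0,0,0,-0.06,1]
    - [0,0,0,0,0,-0.09,1]
    - [0,0,0,0,0,-0.12,1]
    - [0,0,0,0,0,-0.15,1]
    - [0,0,0,0,0,-0.18,1]
    - [0,0,0,0,0,-0.21,1]
    - [0,0,0,0,0,-0.25,1]
    - [0,0,0,0,0,-0.29,1]
    - [0,0,0,0,0,-0.29,1]
  newtons: 80

```text
clock: 5.5
position: [0.5924, 0.0483, 0.0729]
tool_rot: [3.141, -0.001, 0.572]
force: [-0.4, -0.6, 6.4]
grip_width: 0.0208
finger_force: 79.5
```

Call:
play_rows:
  deltas:
    - [0,0,-0.01,0,0,0,1]
    - [0,0,-0.02,0,0,0,1]
    - [0,0,-0.03,0,0,0,1]
    - [0,0,-0.04,0,0,0,1]
    - [0,0,-0.04,0,0,0,1]

```text
clock: 6.0
position: [0.5923, 0.0486, 0.093]
tool_rot: [3.141, -0.001, 0.569]
force: [0.0, -0.3, -3.1]
grip_width: 0.0211
finger_force: 78.4
```

```bash
python3 - <<'E'
from h import *
t=get_calibration('top')
for u,v in ((148,290),(150,322),(160,372),(240,350),(185,232),(110,268)): print(u,v,pt(t,u,v,0))
print(proj(t,[.37,.225,0]),plan([.592,.049,.2],.57),plan([.37,.225,.2],.57))
o=observe(); print(o['qpos'])
E
```

```text
148 290 [0.3785 0.3777 0.    ]
150 322 [0.2862 0.3694 0.    ]
160 372 [0.1456 0.3369 0.    ]
240 350 [0.2015 0.1068 0.    ]
185 232 [0.5483 0.2705 0.    ]
110 268 [0.446  0.4933 0.    ]
[199.6 291.7] (array([ 2.000e-04, -9.000e-04, -2.139e-01]), array([ 0.0002, -0.0004, -0.0002])) (array([-0.1839, -0.5368, -0.2143]), array([ 0.0002, -0.0004, -0.0002]))
[-0.51050658  0.71307427  0.48984013  1.81103564 -0.47630398  0.73592859
 -0.76354804]
```

Call:
play_rows:
  deltas:
    - [0,0,-0.07,0,0,0,1]
    - [0,0,-0.14,0,0,0,1]
    - [0,0,-0.214,0,0,0,1]
    - [-0.03,-0.08,-0.214,0,0,0,1]
    - [-0.06,-0.16,-0.214,0,0,0,1]
    - [-0.09,-0.25,-0.214,0,0,0,1]
    - [-0.12,-0.34,-0.214,0,0,0,1]
    - [-0.15,-0.43,-0.214,0,0,0,1]
    - [-0.17,-0.5,-0.214,0,0,0,1]
    - [-0.184,-0.537,-0.214,0,0,0,1]

```text
clock: 7.0
position: [0.3673, 0.2268, 0.1993]
tool_rot: [-3.141, 0.0, 0.572]
force: [0.3, -0.7, -2.7]
grip_width: 0.0207
finger_force: 79.5
```

Call:
play_rows:
  deltas:
    - [0,0,0,0,0,0,1]
    - [0,0,0.07,0,0,0,1]
    - [0,0,0.14,0,0,0,1]
    - [0,0,0.21,0,0,0,1]
    - [0,0,0.28,0,0,0,1]
    - [0,0,0.31,0,0,0,1]
    - [0,0,0.33,0,0,0,1]
    - [0,0,0.34,0,0,0,1]
    - [0,0,0.34,0,0,0,1]

```text
clock: 7.9
position: [0.37, 0.2248, 0.0294]
tool_rot: [3.142, -0.0, 0.569]
force: [-0.1, 0.4, -3.6]
grip_width: 0.0208
finger_force: 79.3
```

Call:
play_rows:
  deltas:
    - [0,0,0.004,0,0,0,1]
    - [0,0,0.007,0,0,0,1]
    - [0,0,0.007,0,0,0,1]

```text
clock: 8.2
position: [0.3698, 0.2252, 0.0261]
tool_rot: [-3.141, -0.001, 0.57]
force: [0.3, 0.2, -3.7]
grip_width: 0.0213
finger_force: 79.3
```

Call:
play_rows:
  deltas:
    - [0,0,0.002,0,0,0,1]
    - [0,0,0.004,0,0,0,1]
    - [0,0,0.004,0,0,0,1]

```text
clock: 8.5
position: [0.3698, 0.2253, 0.0257]
tool_rot: [-3.14, -0.002, 0.569]
force: [-13.0, -4.6, 69.6]
grip_width: 0.0212
finger_force: 89.9
```

Call:
play_rows:
  deltas:
    - [0,0,-0.002,0,0,0,1]
    - [0,0,-0.003,0,0,0,0.7]
    - [0,0,-0.003,0,0,0,0.3]
    - [0,0,-0.003,0,0,0,0]
    - [0,0,-0.003,0,0,0,0]
    - [0,0,-0.003,0,0,0,0]
    - [0,0,-0.003,0,0,0,0]

```text
clock: 9.2
position: [0.3696, 0.2249, 0.0252]
tool_rot: [3.142, 0.0, 0.57]
force: [-0.1, 0.6, -0.7]
grip_width: 0.0852
finger_force: 0.0
```

Call:
play_rows:
  deltas:
    - [0,0,-0.05,0,0,0,0]
    - [0,0,-0.15,0,0,0,0]
    - [0,0,-0.25,0,0,0,0]
    - [0,0,-0.35,0,0,0,0]
    - [0,0,-0.45,0,0,0,0]
    - [0,0,-0.5,0,0,0,0]
    - [0,0,-0.5,0,0,0,0]

```text
clock: 9.9
position: [0.3706, 0.2259, 0.2782]
tool_rot: [-3.139, -0.005, 0.57]
force: [-0.8, -0.0, -0.5]
grip_width: 0.0853
finger_force: 0.0
```

```bash
python3 - <<'E'
from h import *
o=observe();print(o['position'],o['tool_rot'],o['qpos'])
print(plan([.5,.09,.34],1.2))
im,c=save('top','t2.png')
a=np.hstack([cv2.resize(im[160:265,205:310],None,fx=3.8,fy=3.8,interpolation=cv2.INTER_CUBIC),cv2.resize(im[195:300,332:437],None,fx=3.8,fy=3.8,interpolation=cv2.INTER_CUBIC)])
cv2.imwrite('pics/c2.png',a[:,:,::-1])
E
```

```text
[0.37059417 0.22587949 0.27820615] [-3.13923712 -0.00490296  0.57015973] [-1.34064042  0.19093474  0.76817168  2.04374861 -0.16435425  0.96112811
 -1.48824109]
(array([ 0.0718,  0.3682, -0.1241]), array([-0.0004, -0.0026, -0.3007]))
```

View pics/c2.png

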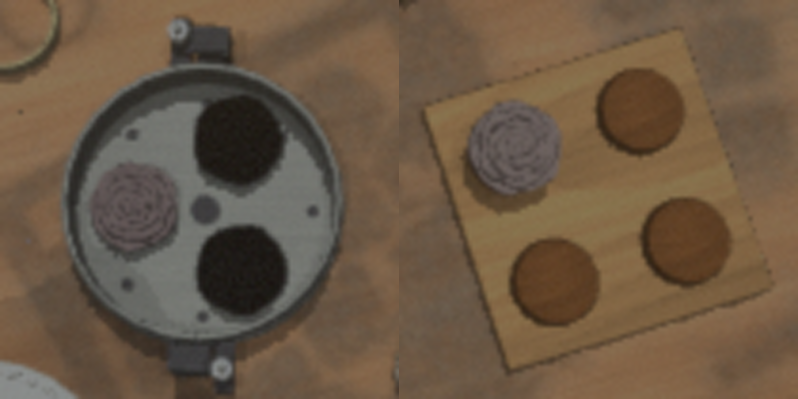

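Three soaps: grey at crop (134,208), dark at (239,140) and (242,270). The free domes are at (640,110), (686,241) and (555,281), with the drying rose at (514,148). Next I'll move above the keeper for a close look.

```bash
python3 - <<'E'
from h import *
t=get_calibration('top')
P=lambda u,v,z:pt(t,205+u/3.8,160+v/3.8,z)
Q=lambda u,v,z:pt(t,332+(u-399)/3.8,195+v/3.8,z)
print([P(*a,.025) for a in((134,208),(239,140),(242,270))],P(205,210,.005))
print([Q(*a,.033) for a in((640,110),(686,241),(555,281))],Q(514,148,.06))
print(plan([.592,.03,.28],1.55))
E
```

```text
[array([0.5924, 0.1006, 0.025 ]), array([0.6444, 0.0176, 0.025 ]), array([0.5413, 0.017 , 0.025 ])] [0.5927 0.0466 0.005 ]
[array([ 0.5516, -0.355 ,  0.033 ]), array([ 0.4501, -0.3835,  0.033 ]), array([ 0.4224, -0.2825,  0.033 ])] [ 0.5213 -0.2527  0.06  ]
(array([ 0.1627,  0.5691, -0.0077]), array([-1.000e-04, -1.600e-03, -4.677e-01]))
```

Call:
play_rows:
  deltas:
    - [0.025,0.09,-0.01,0,0,-0.07,0]
    - [0.05,0.18,-0.01,0,0,-0.14,0]
    - [0.08,0.27,-0.01,0,0,-0.21,0]
    - [0.1,0.36,-0.01,0,0,-0.28,0]
    - [0.13,0.45,-0.01,0,0,-0.35,0]
    - [0.15,0.53,-0.01,0,0,-0.42,0]
    - [0.163,0.569,-0.01,0,-0.002,-0.467,0]
    - [0.163,0.569,-0.01,0,-0.002,-0.467,0]
    - [0.163,0.569,-0.01,0,-0.002,-0.467,0]

```text
clock: 10.85
position: [0.5917, 0.0274, 0.2784]
tool_rot: [-3.137, 0.004, 1.546]
force: [-0.6, -0.0, -0.4]
grip_width: 0.0855
finger_force: 0.0
```

```bash
python3 - <<'E'
from h import *
o=observe();print(o['position'],o['tool_rot'],o['qpos'])
im,c=save('wrist','w3.png'); print(c)
for p in ([.5924,.1006,.025],[.6444,.0176,.025],[.5413,.017,.025],[.4224,-.2825,.036],[.592,.0487,.005]): print(proj(c,p))
E
```

```text
[0.59173431 0.02743772 0.2783657 ] [-3.13712501  0.00446878  1.54638494] [-0.52894032  0.47737854  0.55501243  1.65090178 -0.2708122   1.09655821
  0.07729255]
{'fovy': 67.14368722655436, 'cx': 277.49421428881544, 'cy': 209.1431988509817, 'xyz': array([0.59335331, 0.10160999, 0.4204895 ]), 'rotation': array([ 2.84556168,  0.00472053, -0.02413548])}
[278.3 113.5]
[320.7 180.7]
[239.8 183. ]
[172.5 379.2]
[278.9 155. ]
```

View pics/w3.png

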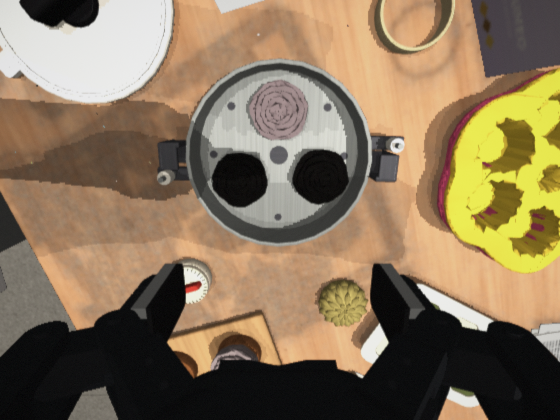

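```bash
python3 - <<'E'
from h import *
im=cv2.imread('pics/w3.png')[:,:,::-1]
c=get_calibration('wrist'); hsv=cv2.cvtColor(im,cv2.COLOR_RGB2HSV)
D=(im.max(axis=2)<45).astype(np.uint8); 
for n,b in(('A',(288,145,352,208)),('B',(208,148,272,211))):
    k=cv2.morphologyEx(D[b[1]:b[3],b[0]:b[2]],cv2.MORPH_OPEN,np.ones((9,9))); (x,y),r=cv2.minEnclosingCircle(cv2.findNonZero(k)); m=np.argwhere(k).mean(0)[::-1]
    print(n,x+b[0],y+b[1],r,m+b[:2],pt(c,x+b[0],y+b[1],.024),pt(c,*(m+b[:2]),.024))
print('grey',pt(c,278.5,109,.026),'hub',pt(c,278.5,155,.005))
E
```

```text
A 320.0 175.8333339691162 28.20815658569336 [320.18022747 176.1216098 ] [0.6431 0.0251 0.024 ] [0.6433 0.0247 0.024 ]
B 239.54962921142578 178.79378128051758 27.789033889770508 [239.31347265 178.79946643] [0.5407 0.0238 0.024 ] [0.5404 0.0238 0.024 ]
grey [0.5925 0.1073 0.026 ] hub [0.591  0.0503 0.005 ]
```

```bash
python3 - <<'E'
from h import *
print(plan([.5925,.107,.1],1.55))
E
```

```text
(array([0.1577, 0.    , 0.3569]), array([-0.0021,  0.0018, -0.0028]))
```

Call:
play_rows:
  deltas:
    - [0.08,0,0.05,-0.002,0.002,-0.003,0]
    - [0.158,0,0.1,-0.002,0.002,-0.003,0]
    - [0.158,0,0.2,-0.002,0.002,-0.003,0]
    - [0.158,0,0.3,-0.002,0.002,-0.003,0]
    - [0.158,0,0.357,-0.002,0.002,-0.003,0]
    - [0.158,0,0.357,-0.002,0.002,-0.003,0]
    - [0.158,0,0.357,-0.002,0.002,-0.003,0]

```text
clock: 11.6
position: [0.5929, 0.1083, 0.1022]
tool_rot: [3.14, -0.0, 1.553]
force: [0.4, 0.3, 0.8]
grip_width: 0.0851
finger_force: 0.0
```

```bash
python3 - <<'E'
from h import *
o=observe();print(o['position'],o['tool_rot'])
print(plan([.5925,.107,.0],1.55))
E
```

```text
[0.59292677 0.10833103 0.10219627] [ 3.13954003e+00 -4.44179184e-04  1.55309396e+00]
(array([-0.0028, -0.0012,  0.2044]), array([ 0.001 , -0.0002,  0.0015]))
```

Call:
play_rows:
  deltas:
    - [-0.002,0,0.06,0,0,0,0]
    - [-0.002,0,0.12,0,0,0,0]
    - [-0.002,0,0.17,0,0,0,0]
    - [-0.002,0,0.19,0,0,0,0]
    - [-0.002,0,0.198,0,0,0,0]
    - [-0.002,0,0.198,0,0,0,0]
    - [-0.002,0,0.198,0,0,0,0]

```text
clock: 12.3
position: [0.5942, 0.107, 0.004]
tool_rot: [3.137, -0.001, 1.554]
force: [-0.2, -0.3, 0.0]
grip_width: 0.0857
finger_force: 0.0
```

Call:
play_rows:
  deltas:
    - [0,0,0,0,0,0,0.15]
    - [0,0,0,0,0,0,0.3]
    - [0,0,0,0,0,0,0.45]
    - [0,0,0,0,0,0,0.6]
    - [0,0,0,0,0,0,1]
    - [0,0,0,0,0,0,1]
  newtons: 40

```text
clock: 12.9
position: [0.5938, 0.107, 0.0039]
tool_rot: [3.138, -0.001, 1.554]
force: [-3.3, -0.2, 18.5]
grip_width: 0.0653
finger_force: 39.5
```

Call:
play_rows:
  deltas:
    - [0,0,-0.02,0,0,0,1]
    - [0,0,-0.06,0,0,0,1]
    - [0,0,-0.12,0,0,0,1]
    - [0,0,-0.2,0,0,0,1]
    - [0,0,-0.28,0,0,0,1]
    - [0,0,-0.36,0,0,0,1]
    - [0,0,-0.36,0,0,0,1]

```text
clock: 13.6
position: [0.5952, 0.1067, 0.188]
tool_rot: [3.132, -0.003, 1.554]
force: [0.0, -0.7, -1.2]
grip_width: 0.065
finger_force: 44.7
```

```bash
python3 - <<'E'
from h import *
o=observe();print(o['position'],o['tool_rot'],o['qpos'])
print(plan([.43,-.23,.22],1.0), plan([.4234,-.28,.12],1.0))
E
```

```text
[0.59518764 0.10670179 0.1880375 ] [ 3.13212683e+00 -2.97149898e-03  1.55358810e+00] [-0.61211051  0.58502484  0.49968069  1.72687105 -0.34379279  0.90731624
  0.01205818]
(array([-0.6788, -0.3181, -0.069 ]), array([ 0.004 , -0.0026,  0.2643])) (array([-0.7796, -0.3315,  0.1306]), array([ 0.004 , -0.0026,  0.2643]))
```

```bash
python3 - <<'E'
from h import *
print(plan([.455,-.36,.25],1.0))
E
```

```text
(array([-0.9377, -0.2631, -0.1292]), array([ 0.004 , -0.0026,  0.2643]))
```

Call:
play_rows:
  deltas:
    - [-0.09,-0.025,-0.04,0.004,-0.003,0.03,1]
    - [-0.18,-0.05,-0.08,0.004,-0.003,0.06,1]
    - [-0.27,-0.075,-0.12,0.004,-0.003,0.09,1]
    - [-0.36,-0.1,-0.129,0.004,-0.003,0.12,1]
    - [-0.45,-0.125,-0.129,0.004,-0.003,0.15,1]
    - [-0.54,-0.15,-0.129,0.004,-0.003,0.18,1]
    - [-0.63,-0.175,-0.129,0.004,-0.003,0.21,1]
    - [-0.72,-0.2,-0.129,0.004,-0.003,0.24,1]
    - [-0.81,-0.23,-0.129,0.004,-0.003,0.264,1]
    - [-0.9,-0.26,-0.129,0.004,-0.003,0.264,1]

```text
clock: 14.6
position: [0.4544, -0.3426, 0.2464]
tool_rot: [-3.137, 0.006, 0.999]
force: [1.7, 0.0, -1.1]
grip_width: 0.0648
finger_force: 45.0
```

Call:
play_rows:
  deltas:
    - [-0.03,-0.01,0,0,0,0,1]
    - [-0.03,-0.01,0,0,0,0,1]
    - [-0.03,-0.01,0,0,0,0,1]

```text
clock: 14.9
position: [0.4432, -0.3505, 0.2465]
tool_rot: [-3.137, 0.006, 1.001]
force: [1.3, 0.1, -1.4]
grip_width: 0.065
finger_force: 45.0
```

```bash
python3 - <<'E'
from h import *
o=observe();print(o['position'],o['tool_rot'],o['qpos'],o['grip_width'])
im,c=save('wrist','w4.png'); print(c)
for p in ([.5516,-.352,.036],[.4501,-.381,.036],[.4224,-.28,.036]): print(proj(c,p))
E
```

```text
[ 0.44318246 -0.35047812  0.24647904] [-3.13670935  0.00583449  1.00106605] [ 0.06311253  0.50353285  0.71688495  1.76668462 -0.37394743  1.0179759
  0.34991099] 0.06499705796460266
{'fovy': 67.14368722655436, 'cx': 277.49421428881544, 'cy': 209.1431988509817, 'xyz': array([ 0.48283529, -0.28811696,  0.38849062]), 'rotation': array([ 2.84412548,  0.00488891, -0.56943508])}
[364.7 128.4]
[298.5 199.1]
[228.4 136.9]
```

View pics/w4.png

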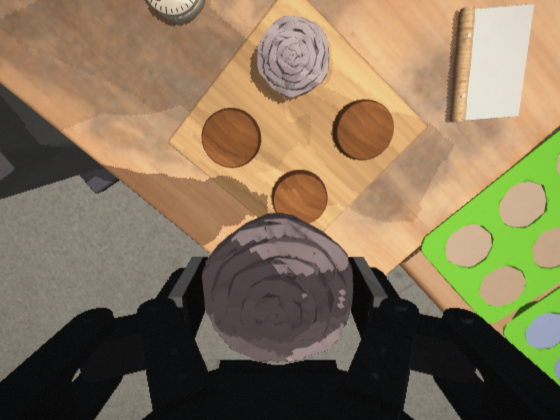

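```bash
python3 - <<'E'
from h import *
c=get_calibration('wrist')
im=cv2.imread('pics/w4.png'); hsv=cv2.cvtColor(im,cv2.COLOR_BGR2HSV)
m=((hsv[:,:,2]<125)&(hsv[:,:,1]>90)).astype(np.uint8); m=cv2.morphologyEx(m,cv2.MORPH_OPEN,np.ones((9,9)))
P=[]
for u,v in((231,138),(365,129)):
    k=np.zeros_like(m); cv2.circle(k,(u,v),34,1,-1); (x,y),r=cv2.minEnclosingCircle(cv2.findNonZero(k*m)); q=pt(c,x,y,.026); print(x,y,r,q); P.append(q)
for u,v in((231,138),(364.5,129.5),(299.5,198)): print(pt(c,u,v,.027))
print('soap',pt(c,279,288,.265),pt(c,279,288,.275))
print('tri',plan([.426,-.28,.12],1.0))
E
```

```text
Traceback (most recent call last):
cv2.error: OpenCV(4.12.0) /io/opencv/modules/imgproc/src/shapedescr.cpp:201: error: (-215:Assertion failed) count >= 0 && (depth == CV_32F || depth == CV_32S) in function 'minEnclosingCircle'
```

```bash
python3 - <<'E'
from h import *
c=get_calibration('wrist')
a=[pt(c,u,v,.027) for u,v in((231,138),(364.5,129.5),(299.5,198))]
print(a,[np.linalg.norm(a[i]-a[j]) for i,j in((0,1),(1,2),(0,2))])
print('soap',pt(c,279,288,.265),pt(c,279,288,.275))
E
```

```text
[array([ 0.4231, -0.2819,  0.027 ]), array([ 0.5531, -0.354 ,  0.027 ]), array([ 0.4515, -0.3824,  0.027 ])] [np.float64(0.1486553396282825), np.float64(0.10549464441382797), np.float64(0.10443567398164293)]
soap [ 0.4433 -0.3502  0.265 ] [ 0.4466 -0.3452  0.275 ]
```

```bash
python3 - <<'E'
from h import *
print(plan([.4515,-.383,.06],1.0))
E
```

```text
(array([-0.0452,  0.0505,  0.3729]), array([-0.0023,  0.0028,  0.0012]))
```

Call:
play_rows:
  deltas:
    - [-0.045,0.05,0.04,-0.002,0.003,0,1]
    - [-0.045,0.05,0.12,-0.002,0.003,0,1]
    - [-0.045,0.05,0.2,-0.002,0.003,0,1]
    - [-0.045,0.05,0.28,-0.002,0.003,0,1]
    - [-0.045,0.05,0.34,-0.002,0.003,0,1]
    - [-0.045,0.05,0.38,-0.002,0.003,0,1]
    - [-0.045,0.05,0.38,-0.002,0.003,0,1]
    - [-0.045,0.05,0.38,-0.002,0.003,0,1]

```text
clock: 15.75
position: [0.4513, -0.3835, 0.0571]
tool_rot: [-3.141, 0.0, 1.002]
force: [0.8, -0.3, -0.6]
grip_width: 0.065
finger_force: 45.0
```

```bash
python3 - <<'E'
from h import *
o=observe();print(o['position'],o['tool_rot'],o['force'])
print(plan([.4515,-.383,.038],1.0))
E
```

```text
[ 0.45127296 -0.38349238  0.05709338] [-3.14119156e+00  1.22327672e-04  1.00234301e+00] [ 0.78486954 -0.2631199  -0.58705308]
(array([ 0.0011, -0.0001,  0.0382]), array([-0.0002,  0.0001,  0.0011]))
```

Call:
play_rows:
  deltas:
    - [0,0,0.02,0,0,0,1]
    - [0,0,0.034,0,0,0,1]
    - [0,0,0.038,0,0,0,1]
    - [0,0,0.038,0,0,0,1]

```text
clock: 16.15
position: [0.4504, -0.384, 0.0374]
tool_rot: [-3.141, 0.0, 1.001]
force: [0.2, 0.2, -0.3]
grip_width: 0.0651
finger_force: 45.0
```

Call:
play_rows:
  deltas:
    - [0,0,0.002,0,0,0,1]
    - [0,0,0.002,0,0,0,1]

```text
clock: 16.35
position: [0.4506, -0.3842, 0.0367]
tool_rot: [-3.141, 0.0, 1.001]
force: [0.9, -0.4, -0.5]
grip_width: 0.065
finger_force: 45.0
```

Call:
play_rows:
  deltas:
    - [0,0,0.001,0,0,0,1]
    - [0,0,0.002,0,0,0,1]

```text
clock: 16.55
position: [0.4506, -0.3841, 0.0357]
tool_rot: [-3.141, 0.0, 1.001]
force: [-0.5, 0.5, 0.1]
grip_width: 0.0651
finger_force: 45.0
```

Call:
play_rows:
  deltas:
    - [0,0,0.001,0,0,0,1]
    - [0,0,0.001,0,0,0,1]

```text
clock: 16.75
position: [0.4505, -0.3841, 0.0351]
tool_rot: [-3.141, 0.0, 1.001]
force: [0.1, 0.3, -2.0]
grip_width: 0.0651
finger_force: 45.0
```

Call:
play_rows:
  deltas:
    - [0,0,0.001,0,0,0,1]
    - [0,0,0.001,0,0,0,1]

```text
clock: 16.95
position: [0.4505, -0.3841, 0.0348]
tool_rot: [-3.141, 0.0, 1.001]
force: [-0.9, 0.6, 4.3]
grip_width: 0.0648
finger_force: 45.5
```

Call:
play_rows:
  deltas:
    - [0,0,0.001,0,0,0,1]
    - [0,0,0.001,0,0,0,1]

```text
clock: 17.15
position: [0.4506, -0.3842, 0.0346]
tool_rot: [-3.142, -0.0, 1.001]
force: [-1.8, 2.9, 11.8]
grip_width: 0.0655
finger_force: 46.1
```

Call:
play_rows:
  deltas:
    - [0,0,0,0,0,0,0.2]
    - [0,0,0,0,0,0,0.1]
    - [0,0,0,0,0,0,0]
    - [0,0,0,0,0,0,0]
    - [0,0,0,0,0,0,0]
  newtons: 20

```text
clock: 17.65
position: [0.4505, -0.384, 0.034]
tool_rot: [-3.141, 0.0, 1.001]
force: [-0.1, -0.4, -1.2]
grip_width: 0.0855
finger_force: 0.0
```

Call:
play_rows:
  deltas:
    - [0,0,-0.03,0,0,0,0]
    - [0,0,-0.08,0,0,0,0]
    - [0,0,-0.16,0,0,0,0]
    - [0,0,-0.26,0,0,0,0]
    - [0,0,-0.36,0,0,0,0]
    - [0,0,-0.4,0,0,0,0]
    - [0,0,-0.4,0,0,0,0]

```text
clock: 18.35
position: [0.4513, -0.385, 0.2382]
tool_rot: [3.137, -0.0, 1.001]
force: [0.2, 0.0, -0.6]
grip_width: 0.085
finger_force: 0.0
```

```bash
python3 - <<'E'
from h import *
o=observe();print(o['position'],o['tool_rot'],o['force'])
print(plan([.6432,.0248,.22],2.7),plan([.5405,.0238,.22],.456))
im,c=save('top','t5.png')
cv2.imwrite('pics/c5.png',cv2.resize(im[160:310,160:440],None,fx=2.8,fy=2.8,interpolation=cv2.INTER_CUBIC)[:,:,::-1])
E
```

```text
[ 0.45126768 -0.38499481  0.23817574] [ 3.13676024e+00 -8.18288969e-05  1.00079097e+00] [ 0.20768444  0.02792342 -0.61527445]
(array([ 0.8972, -0.1193,  0.0358]), array([ 0.0018,  0.0019, -0.8113])) (array([ 0.7846, -0.2911,  0.035 ]), array([ 0.0022, -0.0007,  0.2601]))
```

View pics/c5.png

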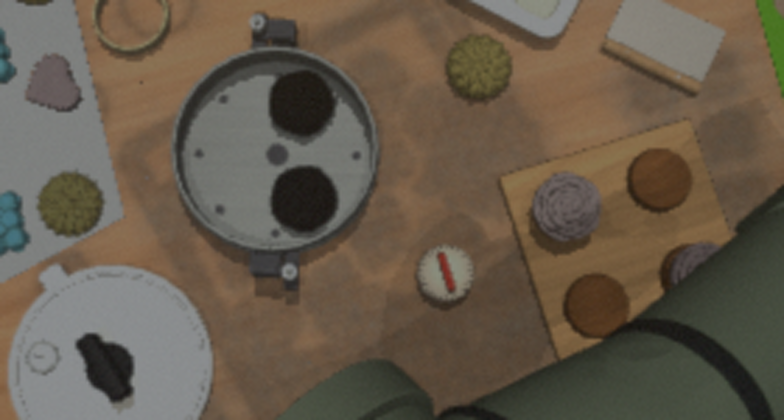

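The top view shows the grey soap on its rest (partly hidden by the arm at (690,265)). The dark soaps have not moved, at (302,102) and (304,199), and the lid lies at (110,360). Next is the near dark soap.

Call:
play_rows:
  deltas:
    - [0.08,-0.03,0.01,0,0,0.03,0]
    - [0.17,-0.06,0.02,0,0,0.06,0]
    - [0.26,-0.1,0.03,0,0,0.09,0]
    - [0.35,-0.13,0.035,0,0,0.12,0]
    - [0.44,-0.16,0.035,0,0,0.15,0]
    - [0.53,-0.2,0.035,0,0,0.18,0]
    - [0.62,-0.23,0.035,0,0,0.21,0]
    - [0.71,-0.26,0.035,0,0,0.24,0]
    - [0.785,-0.291,0.035,0.002,-0.001,0.26,0]
    - [0.785,-0.291,0.035,0.002,-0.001,0.26,0]

```text
clock: 19.4
position: [0.5399, 0.0306, 0.2152]
tool_rot: [-3.136, 0.005, 0.462]
force: [-0.4, -0.1, -0.6]
grip_width: 0.0859
finger_force: 0.0
```

Call:
play_rows:
  deltas:
    - [0,0,0.08,0,0,0,0]
    - [0,0,0.16,0,0,0,0]
    - [0,0,0.22,0,0,0,0]
    - [0,0,0.24,0,0,0,0]
    - [0,0,0.24,0,0,0,0]

```text
clock: 19.9
position: [0.5384, 0.0243, 0.0958]
tool_rot: [-3.138, 0.006, 0.456]
force: [0.2, 0.1, 0.2]
grip_width: 0.0852
finger_force: 0.0
```

```bash
python3 - <<'E'
from h import *
o=observe();print(o['position'],o['tool_rot'],o['force'])
print(plan([.5405,.0238,.004],.456))
E
```

```text
[0.53843958 0.02434504 0.0958077 ] [-3.13760666  0.00592893  0.45572649] [0.22167746 0.10851155 0.17148609]
(array([0.0043, 0.0035, 0.1836]), array([-0.0019,  0.0028, -0.0001]))
```

Call:
play_rows:
  deltas:
    - [0.004,0.002,0.06,-0.002,0.003,0,0]
    - [0.004,0.002,0.12,-0.002,0.003,0,0]
    - [0.004,0.002,0.16,-0.002,0.003,0,0]
    - [0.004,0.002,0.178,-0.002,0.003,0,0]
    - [0.004,0.002,0.183,-0.002,0.003,0,0]
    - [0.004,0.002,0.183,-0.002,0.003,0,0]
    - [0.004,0.002,0.183,-0.002,0.003,0,0]

```text
clock: 20.6
position: [0.5417, 0.0253, 0.0062]
tool_rot: [3.141, -0.004, 0.457]
force: [0.5, 0.6, 0.7]
grip_width: 0.0855
finger_force: 0.0
```

Call:
play_rows:
  deltas:
    - [0,0,0,0,0,0,0.15]
    - [0,0,0,0,0,0,0.3]
    - [0,0,0,0,0,0,0.45]
    - [0,0,0,0,0,0,0.6]
    - [0,0,0,0,0,0,1]
    - [0,0,0,0,0,0,1]
  newtons: 40

```text
clock: 21.2
position: [0.5415, 0.0253, 0.0063]
tool_rot: [3.141, -0.004, 0.456]
force: [-3.4, 0.0, 19.8]
grip_width: 0.0661
finger_force: 39.3
```

Call:
play_rows:
  deltas:
    - [0,0,-0.02,0,0,0,1]
    - [0,0,-0.06,0,0,0,1]
    - [0,0,-0.12,0,0,0,1]
    - [0,0,-0.2,0,0,0,1]
    - [0,0,-0.28,0,0,0,1]
    - [0,0,-0.36,0,0,0,1]
    - [0,0,-0.36,0,0,0,1]

```text
clock: 21.9
position: [0.5422, 0.0249, 0.1898]
tool_rot: [3.14, -0.009, 0.456]
force: [0.4, 0.1, -1.1]
grip_width: 0.066
finger_force: 45.0
```

```bash
python3 - <<'E'
from h import *
o=observe();print(o['position'],o['tool_rot'],o['force'],o['qpos'])
print(plan([.553,-.354,.2],1.0),plan([.4231,-.282,.2],.8))
E
```

```text
[0.54223343 0.02487943 0.18979737] [ 3.1397691  -0.00871133  0.45614173] [ 0.39943721  0.06214663 -1.05485034] [-0.74192996  0.59250326  0.8544385   1.89663192 -0.56893976  0.90388156
 -0.7226922 ]
(array([-0.3143,  0.6898, -0.0219]), array([ 0.002 , -0.0038, -0.2597])) (array([-0.4841,  0.4461, -0.0238]), array([ 0.0016, -0.004 , -0.1642]))
```

Call:
play_rows:
  deltas:
    - [-0.035,0.08,-0.02,0,0,-0.03,1]
    - [-0.07,0.16,-0.02,0,0,-0.06,1]
    - [-0.11,0.24,-0.02,0,0,-0.09,1]
    - [-0.15,0.32,-0.02,0,0,-0.12,1]
    - [-0.185,0.4,-0.02,0,0,-0.15,1]
    - [-0.22,0.48,-0.02,0,0,-0.18,1]
    - [-0.26,0.56,-0.02,0,0,-0.21,1]
    - [-0.29,0.64,-0.02,0,0,-0.24,1]
    - [-0.314,0.69,-0.02,0.002,-0.004,-0.26,1]
    - [-0.314,0.69,-0.02,0.002,-0.004,-0.26,1]

```text
clock: 22.9
position: [0.5499, -0.3581, 0.1948]
tool_rot: [-3.137, 0.007, 0.998]
force: [-0.9, 1.2, -1.2]
grip_width: 0.0659
finger_force: 45.0
```

Call:
play_rows:
  deltas:
    - [0,0,0.05,0,0,0,1]
    - [0,0,0.13,0,0,0,1]
    - [0,0,0.2,0,0,0,1]
    - [0,0,0.25,0,0,0,1]
    - [0,0,0.27,0,0,0,1]
    - [0,0,0.27,0,0,0,1]
    - [0,0,0.27,0,0,0,1]

```text
clock: 23.6
position: [0.5513, -0.3542, 0.0611]
tool_rot: [-3.138, 0.005, 1.001]
force: [0.2, -0.0, -0.8]
grip_width: 0.0656
finger_force: 45.0
```

```bash
python3 - <<'E'
from h import *
o=observe();print(o['position'],o['tool_rot'],o['force'],o['grip_width'])
print(plan([.553,-.354,.04],1.0))
E
```

```text
[ 0.55128783 -0.35420613  0.06106543] [-3.13842775  0.0048484   1.00111539] [ 0.17486478 -0.00933337 -0.7685529 ] 0.06558721450505743
(array([0.0024, 0.0028, 0.0421]), array([-0.0015,  0.0023,  0.0005]))
```

Call:
play_rows:
  deltas:
    - [0.002,0.003,0.02,-0.001,0.002,0,1]
    - [0.002,0.003,0.035,-0.001,0.002,0,1]
    - [0.002,0.003,0.042,-0.001,0.002,0,1]
    - [0.002,0.003,0.042,-0.001,0.002,0,1]

```text
clock: 24.0
position: [0.5522, -0.3539, 0.0382]
tool_rot: [-3.138, 0.001, 1.001]
force: [0.5, -0.5, -0.8]
grip_width: 0.066
finger_force: 45.0
```

Call:
play_rows:
  deltas:
    - [0,0,0.002,0,0,0,1]
    - [0,0,0.002,0,0,0,1]

```text
clock: 24.2
position: [0.5526, -0.354, 0.0379]
tool_rot: [-3.139, 0.001, 1.001]
force: [0.1, -0.9, -0.3]
grip_width: 0.0659
finger_force: 45.0
```

Call:
play_rows:
  deltas:
    - [0,0,0.001,0,0,0,1]
    - [0,0,0.002,0,0,0,1]

```text
clock: 24.4
position: [0.5527, -0.3541, 0.0371]
tool_rot: [-3.14, 0.001, 1.001]
force: [-1.3, 0.9, 7.3]
grip_width: 0.0657
finger_force: 45.7
```

Contact at the expected height, so I'll release.

Call:
play_rows:
  deltas:
    - [0,0,0,0,0,0,0.2]
    - [0,0,0,0,0,0,0.1]
    - [0,0,0,0,0,0,0]
    - [0,0,0,0,0,0,0]
    - [0,0,0,0,0,0,0]
  newtons: 20

```text
clock: 24.9
position: [0.5525, -0.354, 0.0368]
tool_rot: [-3.139, 0.001, 1.001]
force: [0.2, -0.1, 0.3]
grip_width: 0.0852
finger_force: 0.0
```

Call:
play_rows:
  deltas:
    - [0,0,-0.03,0,0,0,0]
    - [0,0,-0.08,0,0,0,0]
    - [0,0,-0.16,0,0,0,0]
    - [0,0,-0.26,0,0,0,0]
    - [0,0,-0.36,0,0,0,0]
    - [0,0,-0.36,0,0,0,0]

```text
clock: 25.5
position: [0.5545, -0.3563, 0.2247]
tool_rot: [3.134, 0.0, 1.0]
force: [0.1, -0.3, -0.7]
grip_width: 0.0855
finger_force: 0.0
```

```bash
python3 - <<'E'
from h import *
o=observe();print(o['position'],o['tool_rot'],o['qpos'])
print(plan([.6432,.0248,.21],2.7))
E
```

```text
[ 0.55447331 -0.35626221  0.22465168] [3.13426642e+00 7.37036816e-05 1.00035123e+00] [ 0.08385427  0.67023115  0.65491957  1.5402878  -0.44473636  1.07611883
  0.27471243]
(array([ 0.7373, -0.2624,  0.0273]), array([ 0.0026,  0.003 , -0.8115]))
```

Call:
play_rows:
  deltas:
    - [0.08,-0.03,0.01,0,0,-0.07,0]
    - [0.16,-0.06,0.02,0,0,-0.14,0]
    - [0.24,-0.09,0.027,0,0,-0.21,0]
    - [0.32,-0.12,0.027,0,0,-0.28,0]
    - [0.4,-0.15,0.027,0,0,-0.35,0]
    - [0.48,-0.18,0.027,0,0,-0.42,0]
    - [0.56,-0.21,0.027,0,0,-0.49,0]
    - [0.65,-0.24,0.027,0,0,-0.56,0]
    - [0.737,-0.262,0.027,0.003,0.003,-0.63,0]
    - [0.737,-0.262,0.027,0.003,0.003,-0.7,0]

```text
clock: 26.5
position: [0.6424, 0.0339, 0.204]
tool_rot: [3.14, -0.011, 2.48]
force: [-0.7, -0.7, -1.0]
grip_width: 0.0853
finger_force: 0.0
```

```bash
python3 - <<'E'
from h import *
print(observe()['position'],plan([.6432,.0248,.1],2.7))
E
```

```text
[0.64240669 0.03394064 0.20403676] (array([-0.0148, -0.0138,  0.2079]), array([ 0.0013, -0.0053, -0.1049]))
```

Call:
play_rows:
  deltas:
    - [0,0,0.05,0,-0.004,-0.06,0]
    - [0,0,0.12,0,-0.004,-0.107,0]
    - [0,0,0.19,0,-0.004,-0.107,0]
    - [0,0,0.21,0,-0.004,-0.107,0]
    - [0,0,0.21,0,-0.004,-0.107,0]
    - [0,0,0.21,0,-0.004,-0.107,0]

```text
clock: 27.1
position: [0.6413, 0.0272, 0.1002]
tool_rot: [3.141, -0.0, 2.691]
force: [1.1, 0.6, 1.4]
grip_width: 0.0856
finger_force: 0.0
```

```bash
python3 - <<'E'
from h import *
o=observe();print(o['position'],o['tool_rot'],plan([.6432,.0248,.005],2.7))
im,c=save('wrist','w6.png')
E
```

```text
[0.64128078 0.02723504 0.10018487] [ 3.14079924e+00 -2.43732210e-04  2.69071677e+00] (array([-0.0056, -0.0029,  0.1904]), array([ 0.0004, -0.0001, -0.0044]))
```

View pics/w6.png

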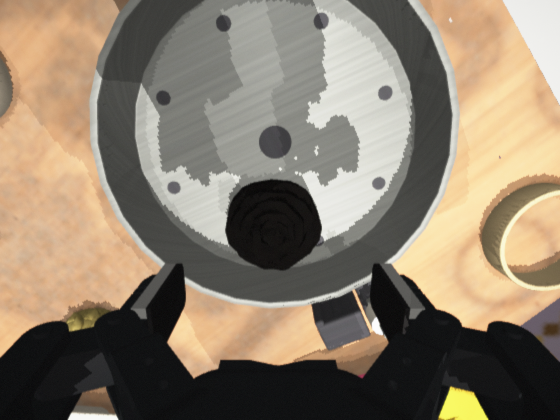

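The soap sits at (274,226), centred between the fingers and clear of the wall. Descending.

Call:
play_rows:
  deltas:
    - [-0.005,-0.002,0.06,0,0,-0.004,0]
    - [-0.005,-0.002,0.12,0,0,-0.004,0]
    - [-0.005,-0.002,0.165,0,0,-0.004,0]
    - [-0.005,-0.002,0.185,0,0,-0.004,0]
    - [-0.005,-0.002,0.19,0,0,-0.004,0]
    - [-0.005,-0.002,0.19,0,0,-0.004,0]
    - [-0.005,-0.002,0.19,0,0,-0.004,0]

```text
clock: 27.85
position: [0.6429, 0.0255, 0.0049]
tool_rot: [3.14, -0.0, 2.7]
force: [0.1, 0.4, 0.8]
grip_width: 0.0852
finger_force: 0.0
```

Call:
play_rows:
  deltas:
    - [0,0,0,0,0,0,0.15]
    - [0,0,0,0,0,0,0.3]
    - [0,0,0,0,0,0,0.45]
    - [0,0,0,0,0,0,0.6]
    - [0,0,0,0,0,0,1]
    - [0,0,0,0,0,0,1]
  newtons: 40

```text
clock: 28.45
position: [0.6426, 0.0257, 0.0048]
tool_rot: [3.141, -0.001, 2.7]
force: [-4.0, 1.4, 15.7]
grip_width: 0.0659
finger_force: 40.7
```

Call:
play_rows:
  deltas:
    - [0,0,-0.02,0,0,0,1]
    - [0,0,-0.06,0,0,0,1]
    - [0,0,-0.12,0,0,0,1]
    - [0,0,-0.2,0,0,0,1]
    - [0,0,-0.28,0,0,0,1]
    - [0,0,-0.36,0,0,0,1]
    - [0,0,-0.36,0,0,0,1]

```text
clock: 29.15
position: [0.6447, 0.0252, 0.1895]
tool_rot: [3.137, 0.005, 2.699]
force: [0.6, -0.8, -1.7]
grip_width: 0.0658
finger_force: 44.9
```

```bash
python3 - <<'E'
from h import *
o=observe();print(o['position'],o['tool_rot'],o['force'],o['qpos'])
print(plan([.4231,-.282,.2],1.5))
E
```

```text
[0.64473735 0.02517193 0.18954298] [3.13699461 0.00501922 2.69912711] [ 0.58443806 -0.76926411 -1.65451129] [-0.26097497  0.60334248  0.20044628  1.59818372 -0.14128703  0.94752556
  1.11520402]
(array([ 0.1374, -0.7449, -0.025 ]), array([0.0034, 0.0008, 0.5725]))
```

Call:
play_rows:
  deltas:
    - [0.014,-0.08,-0.025,0,0,0.07,1]
    - [0.028,-0.16,-0.025,0,0,0.14,1]
    - [0.042,-0.24,-0.025,0,0,0.21,1]
    - [0.056,-0.32,-0.025,0,0,0.28,1]
    - [0.07,-0.4,-0.025,0,0,0.35,1]
    - [0.085,-0.48,-0.025,0,0,0.42,1]
    - [0.1,-0.56,-0.025,0,0,0.49,1]
    - [0.12,-0.65,-0.025,0,0,0.56,1]
    - [0.137,-0.745,-0.025,0.003,0.001,0.63,1]
    - [0.137,-0.745,-0.025,0.003,0.001,0.7,1]

```text
clock: 30.15
position: [0.4171, -0.2869, 0.1967]
tool_rot: [-3.134, 0.004, 1.22]
force: [1.6, 1.3, -1.6]
grip_width: 0.0658
finger_force: 45.0
```

Call:
play_rows:
  deltas:
    - [0,0,0.03,0,0,0.06,1]
    - [0,0,0.06,0,0,0.06,1]
    - [0,0,0.1,0,0,0.06,1]
    - [0,0,0.1,0,0,0.06,1]
    - [0,0,0.1,0,0,0.06,1]

```text
clock: 30.65
position: [0.4206, -0.2822, 0.1464]
tool_rot: [-3.134, 0.003, 1.108]
force: [0.3, -0.0, -1.0]
grip_width: 0.0658
finger_force: 45.2
```

```bash
python3 - <<'E'
from h import *
o=observe();print(o['position'],o['tool_rot'],o['force'],o['grip_width'])
print(plan([.4231,-.282,.06],1.1))
E
```

```text
[ 0.42058546 -0.28218822  0.14636712] [-3.13406944e+00  3.02228624e-03  1.10756342e+00] [ 0.3122631  -0.02516468 -1.04143465] 0.06578581884497309
(array([0.0031, 0.0056, 0.1727]), array([-0.0036,  0.0015,  0.0036]))
```

Call:
play_rows:
  deltas:
    - [0.003,0.005,0.06,-0.003,0.001,0.003,1]
    - [0.003,0.005,0.12,-0.003,0.001,0.003,1]
    - [0.003,0.005,0.17,-0.003,0.001,0.003,1]
    - [0.003,0.005,0.2,-0.003,0.001,0.003,1]
    - [0.003,0.005,0.212,-0.003,0.001,0.003,1]
    - [0.003,0.005,0.216,-0.003,0.001,0.003,1]
    - [0.003,0.005,0.216,-0.003,0.001,0.003,1]

```text
clock: 31.35
position: [0.4233, -0.282, 0.0388]
tool_rot: [3.141, 0.001, 1.102]
force: [0.0, -0.2, -1.3]
grip_width: 0.0658
finger_force: 45.2
```

Call:
play_rows:
  deltas:
    - [0,0,0.001,0,0,0,1]
    - [0,0,0.002,0,0,0,1]

```text
clock: 31.55
position: [0.4233, -0.2819, 0.0376]
tool_rot: [3.141, 0.001, 1.102]
force: [0.4, 0.3, -1.6]
grip_width: 0.0659
finger_force: 45.2
```

Contact expected near 0.036.

Call:
play_rows:
  deltas:
    - [0,0,0.001,0,0,0,1]
    - [0,0,0.002,0,0,0,1]

```text
clock: 31.75
position: [0.4229, -0.2818, 0.0361]
tool_rot: [-3.141, 0.001, 1.102]
force: [-0.5, -0.9, -0.6]
grip_width: 0.0658
finger_force: 45.2
```

Call:
play_rows:
  deltas:
    - [0,0,0.001,0,0,0,1]
    - [0,0,0.001,0,0,0,1]

```text
clock: 31.95
position: [0.4229, -0.2819, 0.0356]
tool_rot: [-3.141, 0.001, 1.102]
force: [0.4, -0.2, 4.1]
grip_width: 0.0658
finger_force: 45.6
```

Call:
play_rows:
  deltas:
    - [0,0,0.001,0,0,0,1]
    - [0,0,0.001,0,0,0,1]

```text
clock: 32.15
position: [0.4228, -0.282, 0.0353]
tool_rot: [-3.141, 0.001, 1.101]
force: [-2.4, 0.9, 12.2]
grip_width: 0.0657
finger_force: 46.3
```

Call:
play_rows:
  deltas:
    - [0,0,0,0,0,0,0.2]
    - [0,0,0,0,0,0,0.1]
    - [0,0,0,0,0,0,0]
    - [0,0,0,0,0,0,0]
    - [0,0,0,0,0,0,0]
  newtons: 20

```text
clock: 32.65
position: [0.4228, -0.2818, 0.0349]
tool_rot: [-3.141, 0.001, 1.102]
force: [0.7, 0.1, 0.8]
grip_width: 0.0854
finger_force: 0.0
```

Call:
play_rows:
  deltas:
    - [0,0,-0.03,0,0,0,0]
    - [0,0,-0.08,0,0,0,0]
    - [0,0,-0.16,0,0,0,0]
    - [0,0,-0.26,0,0,0,0]
    - [0,0,-0.36,0,0,0,0]
    - [0,0,-0.42,0,0,0,0]

```text
clock: 33.25
position: [0.4233, -0.2822, 0.2482]
tool_rot: [3.14, 0.001, 1.101]
force: [0.9, -0.1, 0.1]
grip_width: 0.0858
finger_force: 0.0
```

```bash
python3 - <<'E'
from h import *
o=observe();print(o['position'],o['tool_rot'],o['qpos'])
print(plan([.45,.0,.28],1.1),plan([.37,.19,.28],1.1))
E
```

```text
[ 0.42327975 -0.28223327  0.24818901] [3.13980496e+00 6.42897690e-04 1.10104505e+00] [-0.08181348  0.39602081  0.73502406  1.90997294 -0.32219761  0.95407535
  0.33382062]
(array([ 0.5275, -0.2077, -0.0643]), array([0.0009, 0.0003, 0.0005])) (array([ 0.7939, -0.5224, -0.0651]), array([0.0009, 0.0003, 0.0005]))
```

Call:
play_rows:
  deltas:
    - [0.088,-0.035,-0.03,0,0,0,0]
    - [0.176,-0.07,-0.064,0,0,0,0]
    - [0.264,-0.104,-0.064,0,0,0,0]
    - [0.352,-0.14,-0.064,0,0,0,0]
    - [0.44,-0.173,-0.064,0,0,0,0]
    - [0.528,-0.208,-0.064,0,0,0,0]
    - [0.595,-0.286,-0.064,0,0,0,0]
    - [0.66,-0.365,-0.064,0,0,0,0]
    - [0.727,-0.444,-0.064,0,0,0,0]
    - [0.794,-0.522,-0.064,0,0,0,0]

```text
clock: 34.25
position: [0.3708, 0.1868, 0.2771]
tool_rot: [-3.141, -0.0, 1.102]
force: [0.6, 0.8, -0.4]
grip_width: 0.0852
finger_force: 0.0
```

```bash
python3 - <<'E'
from h import *
o=observe();print(o['position'],o['tool_rot'],o['qpos'])
im,c=save('wrist','w7.png')
t,_=save('top','t7.png')
a=np.hstack([im[:,:400],cv2.resize(t[195:300,332:437],(400,420),interpolation=cv2.INTER_CUBIC)])
cv2.imwrite('pics/c7.png',a[:,:,::-1])
E
```

```text
[0.37078387 0.1867714  0.27708301] [-3.14064302e+00 -1.02732723e-05  1.10164567e+00] [-1.14166605  0.13522524  0.59811242  2.07691226 -0.09410488  0.95529848
 -0.96248707]
```

View pics/c7.png

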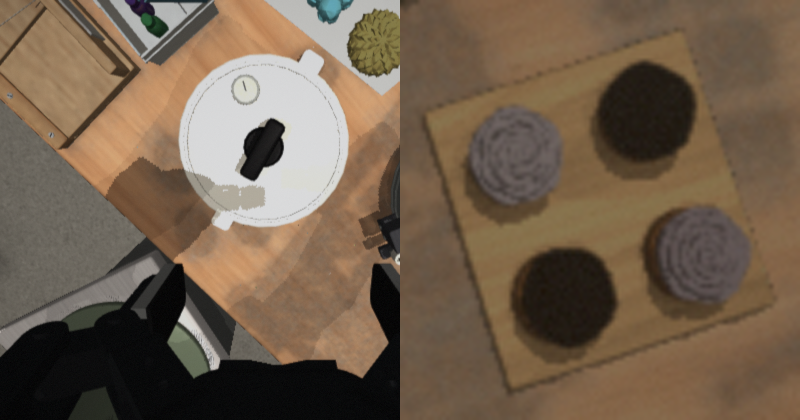

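The board is full, with all four soaps level and centred. The lid is at about (264,141) in the wrist view, with lugs at (313,63) and (224,218) and the knob bar around (262,150).

```bash
python3 - <<'E'
from h import *
im=cv2.imread('pics/w7.png')[:,:,::-1]; c=get_calibration('wrist')
print('disc',disc(im,c,.016,None,(170,45,360,240)))
print('knob',knob(im,c,.058,(232,110,290,190)))
a,b=pt(c,313,63,.012),pt(c,224,218,.012); print(a,b,(a+b)/2,np.arctan2(*(a-b)[1::-1]))
a,b=pt(c,275,122,.06),pt(c,249,176,.06); print(a,b,(a+b)/2,np.arctan2(*(a-b)[1::-1]))
E
```

```text
disc (array([0.3675, 0.2292]), np.float64(0.1063))
knob (array([0.36921322, 0.23087017], dtype=float32), array([0.3677, 0.2299], dtype=float32), 0.5795000195503235, 0.07151217013597488)
[0.4641 0.2894 0.012 ] [0.276  0.1678 0.012 ] [0.37005 0.2286  0.012  ] 0.5738858942964036
[0.3949 0.2501 0.06  ] [0.3413 0.2099 0.06  ] [0.3681 0.23   0.06  ] 0.6435011087932844
```

```bash
python3 - <<'E'
from h import *
print(plan([.3695,.2262,.08],.572))
E
```

```text
(array([ 0.0645, -0.0315,  0.3935]), array([-0.0008,  0.0003,  0.2566]))
```

Call:
play_rows:
  deltas:
    - [0.064,-0.031,0,0,0,0.06,0]
    - [0.064,-0.031,0.06,0,0,0.12,0]
    - [0.064,-0.031,0.14,0,0,0.18,0]
    - [0.064,-0.031,0.22,0,0,0.24,0]
    - [0.064,-0.031,0.3,0,0,0.256,0]
    - [0.064,-0.031,0.36,0,0,0.256,0]
    - [0.064,-0.031,0.39,0,0,0.256,0]
    - [0.064,-0.031,0.39,0,0,0.256,0]
    - [0.064,-0.031,0.39,0,0,0.256,0]

```text
clock: 35.25
position: [0.3728, 0.2203, 0.0822]
tool_rot: [-3.141, 0.001, 0.565]
force: [-0.0, 0.4, -1.0]
grip_width: 0.0853
finger_force: 0.0
```

```bash
python3 - <<'E'
from h import *
o=observe();print(o['position'],o['tool_rot'],o['qpos'])
print(plan([.3695,.2262,.027],.572))
E
```

```text
[0.37275123 0.22026252 0.08224463] [-3.14143864e+00  1.29298563e-03  5.64732086e-01] [-1.00817799  0.53502649  0.44104547  2.22431464 -0.49477341  0.47669849
 -1.18119042]
(array([ 0.001 , -0.0135,  0.1105]), array([-0.0001,  0.0006, -0.0035]))
```

Call:
play_rows:
  deltas:
    - [0.001,-0.0135,0.03,0,0,-0.003,0]
    - [0.001,-0.0135,0.06,0,0,-0.003,0]
    - [0.001,-0.0135,0.09,0,0,-0.003,0]
    - [0.001,-0.0135,0.105,0,0,-0.003,0]
    - [0.001,-0.0135,0.109,0,0,-0.003,0]
    - [0.001,-0.0135,0.109,0,0,-0.003,0]
    - [0.001,-0.0135,0.109,0,0,-0.003,0]

```text
clock: 35.95
position: [0.3695, 0.2267, 0.028]
tool_rot: [-3.141, 0.0, 0.572]
force: [0.5, -0.4, 0.1]
grip_width: 0.0852
finger_force: 0.0
```

Call:
play_rows:
  deltas:
    - [0,0,0,0,0,0,0.3]
    - [0,0,0,0,0,0,0.6]
    - [0,0,0,0,0,0,0.8]
    - [0,0,0,0,0,0,1]
    - [0,0,0,0,0,0,1]
    - [0,0,0,0,0,0,1]
    - [0,0,0,0,0,0,1]
    - [0,0,0,0,0,0,1]
  newtons: 80

```text
clock: 36.75
position: [0.3693, 0.2265, 0.0276]
tool_rot: [-3.141, 0.001, 0.572]
force: [-1.2, -1.6, 10.9]
grip_width: 0.0206
finger_force: 79.0
```

Call:
play_rows:
  deltas:
    - [0,0,-0.02,0,0,0,1]
    - [0,0,-0.08,0,0,0,1]
    - [0,0,-0.16,0,0,0,1]
    - [0,0,-0.24,0,0,0,1]
    - [0,0,-0.32,0,0,0,1]
    - [0,0,-0.36,0,0,0,1]
    - [0,0,-0.36,0,0,0,1]

```text
clock: 37.45
position: [0.37, 0.2273, 0.2097]
tool_rot: [-3.14, -0.003, 0.572]
force: [-0.6, 1.3, -4.0]
grip_width: 0.021
finger_force: 79.3
```

```bash
python3 - <<'E'
from h import *
o=observe();print(o['position'],o['tool_rot'],o['force'],o['grip_width'])
im,c=save('wrist','w8.png')
print(plan([.592,.0487,.2],.62))
E
```

```text
[0.36995108 0.22727436 0.20970831] [-3.13951143e+00 -2.53745202e-03  5.71992010e-01] [-0.59236414  1.30742004 -3.95177064] 0.021021363210839368
(array([0.1811, 0.5412, 0.0155]), array([-0.0008, -0.0003, -0.0227]))
```

View pics/w8.png

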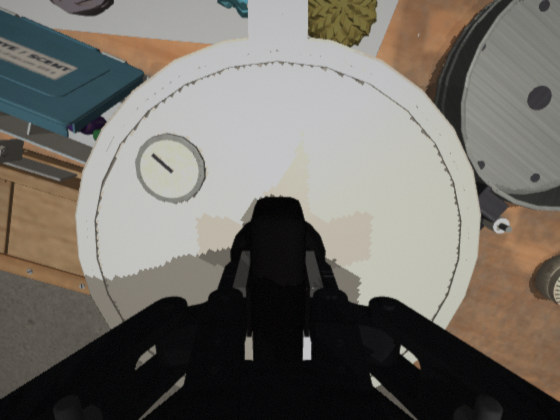

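```bash
python3 - <<'E'
from h import *
from scipy.optimize import least_squares
im=cv2.imread('pics/w8.png')[:,:,::-1]; c=get_calibration('wrist'); s=observe(); p0=s['position']
# radial edge search from guess
g=cv2.cvtColor(im,cv2.COLOR_RGB2HSV); white=((g[:,:,2]>150)&(g[:,:,1]<45))
P=[]
for a in np.radians(np.r_[0:75:3,105:180:3,-10:0:2]):
    for z in [.198]:
        r=np.arange(90,122,.25)*1e-3
        d=np.array([np.cos(-a+ s['tool_rot'][2]+np.pi/2),np.sin(-a+s['tool_rot'][2]+np.pi/2)])
        uv=[proj(c,[p0[0]+q*d[0],p0[1]+q*d[1],z]) for q in r]
        w=np.array([white[int(round(min(max(v,0),419))),int(round(min(max(u,0),559)))] for u,v in uv])
        n=np.argmin(w) if not w.all() else None
        if n and n>20: P.append(p0[:2]+r[n]*d)
P=np.array(P)
f=least_squares(lambda x:np.hypot(*(P-x[:2]).T)-x[2],[*p0[:2],.107],loss='soft_l1',f_scale=.001)
e=f.x[:2]-p0[:2]; y=s['tool_rot'][2]
print(len(P),f.x,'off along toolx',e@[np.cos(y),np.sin(y)],'perp',e@[-np.sin(y),np.cos(y)],np.median(abs(f.fun)))
E
```

```text
19 [0.37132756 0.21793294 0.1043687 ] off along toolx -0.0032661055921935833 perp -0.008782749172746292 0.0004649442545398841
```

```bash
python3 - <<'E'
from h import *
im=cv2.imread('pics/w8.png'); c=get_calibration('wrist'); s=observe(); p=s['position']; y=s['tool_rot'][2]; a=np.linspace(0,2*np.pi,200)
b=im.copy()
for d,col in((-.005,(255,0,0)),(0,(0,255,0)),(.005,(0,0,255))):
    q=[proj(c,[p[0]+d*np.cos(y)+.1075*np.cos(t),p[1]+d*np.sin(y)+.1075*np.sin(t),.198]) for t in a]
    cv2.polylines(b,[np.int32(q)],True,col,1)
    # knob bar end markers
cv2.imwrite('pics/c8.png',cv2.resize(b[20:270,60:500],None,fx=1.7,fy=1.7,interpolation=cv2.INTER_NEAREST))
E
```

```text
(no output)
```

View pics/c8.png

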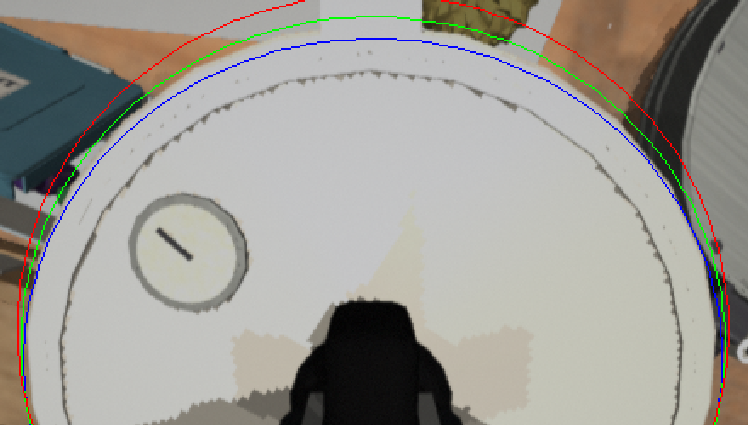

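The lid edge fits an offset of about −3 mm along the bar, the same grip as when I lifted it off (regrip pose within 1 mm). So I'll retrace to the lift-off pose.

```bash
python3 - <<'E'
from h import *
print(plan([.5924,.0485,.2],.572))
E
```

```text
(array([0.1815, 0.5419, 0.0155]), array([-0.0008, -0.0003,  0.0002]))
```

Call:
play_rows:
  deltas:
    - [0.025,0.07,0.01,0,0,0,1]
    - [0.05,0.15,0.015,0,0,0,1]
    - [0.08,0.23,0.015,0,0,0,1]
    - [0.105,0.31,0.015,0,0,0,1]
    - [0.13,0.39,0.015,0,0,0,1]
    - [0.16,0.47,0.015,0,0,0,1]
    - [0.175,0.52,0.015,0,0,0,1]
    - [0.181,0.542,0.015,-0.001,0,0,1]
    - [0.181,0.542,0.015,-0.001,0,0,1]
    - [0.181,0.542,0.015,-0.001,0,0,1]

```text
clock: 38.5
position: [0.5911, 0.0483, 0.1986]
tool_rot: [3.141, 0.003, 0.572]
force: [-0.2, 0.4, -2.4]
grip_width: 0.0208
finger_force: 79.4
```

```bash
python3 - <<'E'
from h import *
o=observe();print(o['position'],o['tool_rot'],o['force'])
print(plan([.5924,.0485,.1],.572))
E
```

```text
[0.59105974 0.04829669 0.19857438] [3.14108129e+00 2.83958595e-03 5.72001479e-01] [-0.21016926  0.37399898 -2.41369376]
(array([0.003 , 0.001 , 0.1971]), array([0.0002, 0.0014, 0.    ]))
```

Call:
play_rows:
  deltas:
    - [0.003,0.001,0.06,0,0.001,0,1]
    - [0.003,0.001,0.12,0,0.001,0,1]
    - [0.003,0.001,0.17,0,0.001,0,1]
    - [0.003,0.001,0.197,0,0.001,0,1]
    - [0.003,0.001,0.197,0,0.001,0,1]
    - [0.003,0.001,0.197,0,0.001,0,1]

```text
clock: 39.1
position: [0.5938, 0.0482, 0.1019]
tool_rot: [3.14, -0.001, 0.572]
force: [0.4, -0.2, -2.1]
grip_width: 0.0212
finger_force: 79.4
```

```bash
python3 - <<'E'
from h import *
o=observe();print(o['position'],o['tool_rot'],o['force'],o['grip_width'])
print(plan([.5924,.0485,.085],.572))
E
```

```text
[0.59381744 0.04820471 0.10193002] [ 3.13966781e+00 -1.44819780e-03  5.72096838e-01] [ 0.36613313 -0.24969379 -2.12468985] 0.021210875602495537
(array([-0.0021, -0.0021,  0.0339]), array([ 0.0009, -0.0007,  0.    ]))
```

Call:
play_rows:
  deltas:
    - [-0.002,-0.002,0.012,0,0,0,1]
    - [-0.002,-0.002,0.024,0,0,0,1]
    - [-0.002,-0.002,0.034,0,0,0,1]
    - [-0.002,-0.002,0.034,0,0,0,1]

```text
clock: 39.5
position: [0.592, 0.0481, 0.0835]
tool_rot: [3.14, -0.0, 0.572]
force: [-0.0, 0.2, -1.9]
grip_width: 0.0209
finger_force: 79.4
```

Call:
play_rows:
  deltas:
    - [0,0,0.003,0,0,0,1]
    - [0,0,0.006,0,0,0,1]
    - [0,0,0.006,0,0,0,1]

```text
clock: 39.8
position: [0.5923, 0.0481, 0.081]
tool_rot: [3.14, -0.001, 0.572]
force: [-0.3, 0.1, -2.4]
grip_width: 0.0208
finger_force: 79.4
```

Call:
play_rows:
  deltas:
    - [0,0,0.002,0,0,0,1]
    - [0,0,0.004,0,0,0,1]
    - [0,0,0.006,0,0,0,1]

```text
clock: 40.1
position: [0.5923, 0.0481, 0.0781]
tool_rot: [3.14, -0.001, 0.572]
force: [0.1, -0.5, -3.2]
grip_width: 0.0207
finger_force: 79.4
```

Call:
play_rows:
  deltas:
    - [0,0,0.002,0,0,0,1]
    - [0,0,0.004,0,0,0,1]
    - [0,0,0.005,0,0,0,1]

```text
clock: 40.4
position: [0.5923, 0.0481, 0.0755]
tool_rot: [3.14, -0.001, 0.572]
force: [-0.7, -0.2, -2.2]
grip_width: 0.0209
finger_force: 79.4
```

Call:
play_rows:
  deltas:
    - [0,0,0.001,0,0,0,1]
    - [0,0,0.0015,0,0,0,1]

```text
clock: 40.6
position: [0.5923, 0.0481, 0.0748]
tool_rot: [3.14, -0.001, 0.572]
force: [-0.3, 0.5, -2.1]
grip_width: 0.0209
finger_force: 79.6
```

Call:
play_rows:
  deltas:
    - [0,0,0.001,0,0,0,1]
    - [0,0,0.001,0,0,0,1]

```text
clock: 40.8
position: [0.5924, 0.0481, 0.0746]
tool_rot: [3.14, -0.001, 0.572]
force: [-1.1, 0.4, 3.2]
grip_width: 0.0203
finger_force: 80.4
```

Call:
play_rows:
  deltas:
    - [0,0,0.001,0,0,0,1]
    - [0,0,0.001,0,0,0,1]

```text
clock: 41.0
position: [0.5924, 0.0481, 0.0746]
tool_rot: [3.14, -0.001, 0.572]
force: [-4.8, 0.0, 13.4]
grip_width: 0.0206
finger_force: 82.1
```

Call:
play_rows:
  deltas:
    - [0,0,-0.001,0,0,0.03,1]
    - [0,0,-0.001,0,0,0.06,1]
    - [0,0,-0.001,0,0,0.09,1]
    - [0,0,-0.001,0,0,0.12,1]
    - [0,0,-0.001,0,0,0.15,1]
    - [0,0,-0.001,0,0,0.18,1]
    - [0,0,-0.001,0,0,0.21,1]
    - [0,0,-0.001,0,0,0.24,1]
    - [0,0,-0.001,0,0,0.265,1]
    - [0,0,-0.001,0,0,0.28,1]

```text
clock: 42.0
position: [0.5926, 0.0482, 0.0746]
tool_rot: [3.141, -0.002, -0.016]
force: [0.0, 0.8, 4.4]
grip_width: 0.0207
finger_force: 80.6
```

```bash
python3 - <<'E'
from h import *
o=observe();print(o['position'],o['tool_rot'],o['force'],o['moment'],o['grip_width'])
E
```

```text
[0.59264093 0.04821939 0.07463634] [ 3.14064534e+00 -2.34686237e-03 -1.61152059e-02] [0.01300218 0.77349246 4.430759  ] [0.18038388 0.23620996 0.40080734] 0.020739699683750078
```

Call:
play_rows:
  deltas:
    - [0,0,0,0,0,0.005,1]
    - [0,0,0,0,0,0.01,1]
    - [0,0,0,0,0,0.01,1]

```text
clock: 42.3
position: [0.5926, 0.0482, 0.0746]
tool_rot: [3.141, -0.002, -0.035]
force: [0.1, 0.2, 5.4]
grip_width: 0.0206
finger_force: 80.6
```

```bash
python3 - <<'E'
from h import *
o=observe();print(o['position'],o['tool_rot'],o['force'],o['moment'],o['grip_width'])
E
```

```text
[0.59262179 0.04818829 0.07463564] [ 3.14074357e+00 -2.35428267e-03 -3.52858194e-02] [0.06582161 0.18280434 5.44652546] [0.14547634 0.21863681 0.29874362] 0.020635736464225837
```

Call:
play_rows:
  deltas:
    - [0,0,0,0,0,0.006,1]
    - [0,0,0,0,0,0.012,1]
    - [0,0,0,0,0,0.012,1]

```text
clock: 42.6
position: [0.5927, 0.0486, 0.0746]
tool_rot: [3.141, -0.002, -0.06]
force: [1.3, 2.2, 6.9]
grip_width: 0.021
finger_force: 81.1
```

```bash
python3 - <<'E'
from h import *
o=observe();print(o['position'],o['tool_rot'],o['force'],o['moment'],o['grip_width'])
E
```

```text
[0.5927086  0.04862569 0.07464175] [ 3.14113332e+00 -2.36202320e-03 -5.98015995e-02] [1.25128577 2.16428939 6.9104493 ] [0.50037477 0.11440203 1.03916656] 0.021010414246613263
```

Moment has risen to 1 N·m, so the lid is at the end stop. Relax, release, retreat and look.

Call:
play_rows:
  deltas:
    - [0,0,-0.001,0,0,-0.004,1]
    - [0,0,-0.001,0,0,-0.004,0.7]
    - [0,0,-0.001,0,0,-0.004,0.3]
    - [0,0,-0.001,0,0,-0.004,0]
    - [0,0,-0.001,0,0,-0.004,0]
    - [0,0,-0.001,0,0,-0.004,0]
    - [0,0,-0.001,0,0,-0.004,0]

```text
clock: 43.3
position: [0.5923, 0.0481, 0.0748]
tool_rot: [3.141, -0.002, -0.052]
force: [0.6, -1.0, -0.1]
grip_width: 0.0855
finger_force: 0.0
```

Call:
play_rows:
  deltas:
    - [0,0,-0.03,0,0,0,0]
    - [0,0,-0.08,0,0,0,0]
    - [0,0,-0.16,0,0,0,0]
    - [0,0,-0.25,0,0,0,0]
    - [-0.03,0,-0.35,0,0,0,0]
    - [-0.05,0,-0.45,0,0,0,0]
    - [-0.05,0,-0.49,0,0,0,0]
    - [-0.05,0,-0.49,0,0,0,0]
    - [-0.05,0,-0.49,0,0,0,0]

```text
clock: 44.2
position: [0.5668, 0.0497, 0.3205]
tool_rot: [3.141, -0.002, -0.052]
force: [-0.4, 0.3, -1.5]
grip_width: 0.0856
finger_force: 0.0
```

```bash
python3 - <<'E'
from h import *
o=observe();print(o['position'],o['tool_rot'],o['force'],o['grip_width'])
im,c=save('wrist','w9.png')
print(disc(im,c,.063,None,(185,55,375,245)), knob(im,c,.107,(235,95,325,215)))
E
```

```text
[0.56677373 0.04974055 0.32046804] [ 3.14149917e+00 -2.47600043e-03 -5.23647734e-02] [-0.41887727  0.30644127 -1.51305903] 0.08559862121224472
(array([0.5919, 0.0491]), np.float64(0.106)) (array([0.5944095 , 0.04890429], dtype=float32), array([0.5922, 0.049 ], dtype=float32), -0.049800001084804535, 0.07034356892108917)
```

View pics/w9.png

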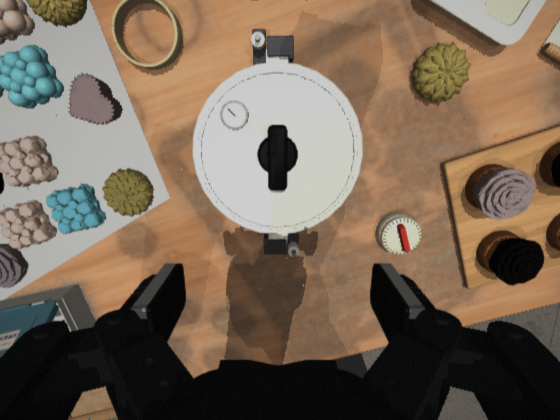

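The lid is back at (278,148), level, with both lugs under the bracket roofs. It measures (0.592, 0.049) at yaw −0.05, against −0.03 at the start. The soaps are undisturbed, so I'm handing in.

```bash
python3 -c "
from workcell import *
print(job_done())"
```

```text
the job is handed in; nothing more can be done
None
```

The job is handed in, with no verdict returned: all three soaps from the keeper stand centred on the free rests, the soap already drying was left alone, and the lid is back on and turned clockwise to its end stops.

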